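# Change over the angle-drilling jig and clamp the long core

### The arm

A 6-joint arm with a two-finger parallel gripper is mounted at the origin on the work surface. World frame = base frame: x ahead of the robot, y to its left, z up, the work surface at z = 0. Lengths are in m, angles in rad, forces in N, time in s.
With the tool pointing down it reaches from about 0.25 to 0.725 m from the base axis. Payload 4 kg.
Tool frame: the origin (TCP) lies midway between the tips of the shut fingers; the grasp point (between the pads) lies 19 mm behind it; z points along the fingers, y is the direction in which the jaws open and shut (so a half turn about z gives the same grasp; the last joint's range is limited). The gripper opens to 85 mm and grips with 20 to 120 N. Pads are 22 mm wide; open, the fingers measure 114 mm over their backs; the gripper's body (76 mm by 85 mm) begins 54 mm behind the grasp point. The pads swing forward as they close: fully open they stand 13 mm farther back than shut.
Start: joints at [1.336, 0.241, 0.005, 1.335, 0, 1.571], TCP at [0.116, 0.486, 0.231] pointing down, gripper open.
Joint ranges: [-2.72, 2.72], [-1.05, 1.87], [-1.09, 1.28], [-1.99, 2.15], [-1.42, 1.44], [-3.14, 3.14]. Speed limits (rad/s): [2.79, 2.79, 3.14, 3.14, 3.14, 3.14].

### API

Orientations are given as a unit quaternion [x, y, z, w].
In Python, from workcell import bot gives the robot as it stands.
- The arm moves only by the shell command python3 -m inch 'ROWS'. ROWS is JSON, a list of rows, each a list of 5 numbers: the shift along the tool's x, y, z scaled (see below), then the turn about the tool's z scaled (see below), then the closure, from 0 (fully open) to 1 (shut). A call has 1 to 10 rows; each row is the pose to reach, as a shift and turn from the pose commanded when the call began, along the tool's axes at that moment; what a row does not reach only later rows make up. The controller multiplies each number of a shift by 100 cm and each number of a turn by 120 degrees. A row lasts 1/8 s, in which the tool goes at most 62.5 mm and 10.7 degrees, less where a joint would pass 70% of its speed; a pose out of reach is approached as far as the arm can. A call with a number of a shift or a turn outside -1 to 1 is refused whole. A call with a gripper value outside its range is refused whole. The fingers move at their own pace and stop on an object; the grip force is fixed at half the most. Time passes only in rows, so rows that repeat a pose let the fingers close. It gives the time, the measured TCP pose, the force and the opening at its end, in the units of the state.
- bot.get_obs(): the state, without advancing time (a new reading comes with each control period).
- bot.camera(name): name is "scene" or "side" or "wrist"; returns the picture (480x640x3 uint8, red, green, blue); there is no depth.
- bot.calibration(name): a dict with "intrinsics" (3x3 intrinsics, pixels), "xyz" and "attitude" of the camera in the world; the wrist camera has in their place "tool_from_camera" (4x4, takes a point from camera to tool coordinates, whose origin is the TCP and whose axes are the flange's). Camera axes: x right, y down, z forward; pixel columns grow to the right and rows downward; lengths in m; the calibration is good to about 2 mm. A picture is of the moment at which its call begins: read the wrist's pose just before it. calibration takes no time and is no camera call.
- bot.job_done(): hands the job in, once; it reports no verdict.
Trained networks look in the newest picture that a camera, given by its name, has taken for a name from the list of things; names that differ only in an ending like _2 or _b are one class to them, and where a whole thing is asked for, a point or a joint stands for the part that bears it (a point fixed in the world has none). Each returns a list of dicts, best first, with "score" (0 to 1); they miss things now and then, are a little off and sometimes report something else, mostly with a low value. They report only what shows in the picture. A call takes as long as a camera call. They do not tell look-alikes from the thing itself.
- bot.masks_of(camera, target): "pixels" (480x640 bool, what is visible of it) and "extent" ([left, top, width, height] as shares, 0 to 1, of the picture: columns of its width, rows of its height, round what is visible of it).
- bot.spot_point(camera, target): "point" ([column, row] as shares, 0 to 1, of the picture: columns of its width, rows of its height: a listed point, or the origin of a listed thing).
The state is a dict: "clock": time; "joint_pos": joint angles; "joint_vel": joint speeds; "tau": joint torques, N m; "eef_pos": TCP position; "tool_rot": TCP orientation; "ft_force": force on the tool from outside, world axes, zero at the start; "ft_torque": the same for the moment, N m; "grip_width": finger opening in m.
Only numpy, scipy, OpenCV 4.12 (cv2) and the standard library are available. Lean on these libraries where they do the work, as an engineer would, in place of code of your own. Each camera call takes 0.05 s, during which the arm holds its last target.

### The job

Change over the tilted drilling jig: first take the short core out of it, uphill from under the drill-bush bracket, and lay it flat well inside the green cutting mat. Then load the long hardwood core, flat on the bed, its square end home against the end stop, its side along the fence, its round end uphill, and push the toggle clamp's handle over past its dead point so that it stays shut and the pad holds the core. Let go, and leave everything else on the bench where it is.

Things in the scene. Friction and masses are not known exactly. Their poses are not given: they have to be found in the camera images.
- core: The long handle core: a loose bar of plain brown hardwood, 150 x 30 x 24 mm high, 75 to 150 g, flat on the bench at any heading. Origin: centre of its underside; x along it, from the square (sawn) end at -75 mm to the round end (half circle in plan, radius 15) at +75 mm; z up.
- core_square_end (a point): Middle of the lower edge of the long core's square end (core x = -75 mm, underside).
- core_round_end (a point): Foremost point of the long core's round end, at the underside (core x = +75 mm).
- jig: The angle-drilling jig, fixed to the bench: an aluminium foot 200 x 170 mm carrying a bed plate tilted 30 degrees. Origin at bench level; x: the level direction in which the bed rises, within 0.3 rad of the robot's x; z up. Its highest point, the end of the open handle, stands 190 mm over the bench.
- jig_bed: Tilted bed plate, surface z = 0; x up the slope (30 degrees above level), y left (to the clamp), z square off the bed. Origin at jig (-70, 0, 36) mm: where the middle of the lower edge of the core's square end belongs, so the core is home with its own frame at bed (75, 0, 0) mm, parallel to this one. The plate spans x -18 to 185, y -50 to 118 mm. The bed's x, y, z serve below.
- end_stop (a point): On the face of the steel end stop at the low end of the bed, at bed (0, 0, 8) mm: face at x = 0, y -17 to 15, 16 mm high.
- fence (a point): Centre of the face of the steel side fence, right of the core's place, at bed (26, -15, 6) mm: face at y = -15, x 0 to 52, 12 mm high and 10 mm thick. Beyond x = 52 the bed beside the core is bare.
- bush_plate (a point): On the underside of the drill-bush plate over the low end, at bed (15, 0, 31) mm: the plate covers x 0 to 30, y -45 to 15, z 31 to 43 mm, on a post at y -45 to -27. The 24 mm high core must slide in under it along the slope, coming from uphill.
- clamp_foot (a point): Under the toggle clamp, left of the core's place, at bed (55, 78, 0) mm. The clamp fills x 37 to 73, y 50 to 112, up to z = 35. Its open arm, 20 mm wide at x = 55, stands off the bed at y 57 to 90, up to z = 103 mm; it swings down over the core as the handle goes down the other way.
- clamp_pad: Black, slightly domed rubber pad, 18 mm across, on the clamp arm's sprung spindle. Origin: the crown of the pad. Clamped, it presses on the core's top at bed (55, 0, 24) mm with 9 to 14 N. With the clamp open it stands 65 mm left of the core's middle line, 91 mm off the bed.
- handle_grip (a point): On the axis of the handle's black round grip (16 mm across), 25 mm short of its end. It moves in the plane bed x = 55. Open, the handle stands off the bed, leaning 7 degrees out; it closes outwards (+y) and down, the grip at bed (y, z) mm: (97,122) (124,119) (135,116) (141,112) (147,107) (151,99) (152,94) (153,86) (154,74) (155,68) (156,55: dead point) (157,47: stop). Needs about 1 N, then 3 to 5 N.
- clamp_handle (a joint): Knee angle of the toggle clamp, rad: 0 open, grows as the handle is pushed over, 2.44 at the dead point, 2.60 on its stop, where the handle lies nearly level with the bed (2 degrees up, outwards). Past the dead point it stays shut; well short of it, with a core under the pad, it springs back. It stays open by its own weight.
- short_core: The short core: a loose hardwood bar of the same 30 x 24 mm section and shape but only 100 mm long, 50 to 100 g. It starts in the jig, home against stop and fence, with its low end under the drill-bush plate: its frame at bed (50, 0, 0) mm, parallel to the bed's. Origin: centre of its underside; x from its square end (-50 mm) to its round end (+50 mm); z out of its flat top.
- mat: Green cutting mat lying flat on the bench, under 1 mm thick, 340 mm along its x by 460 mm along its y; origin at its centre. The long core starts on it.
- tin: Bystander: low round steel tin, 54 mm across, 30 mm high; origin at the centre of its underside.
- jar: Bystander: amber glass jar with a white lid, 60 mm across, 88 mm high; origin at the centre of its underside.
- squeeze_bottle: Bystander: blue plastic squeeze bottle with a long cone nozzle, 68 mm across, 186 mm high; origin at the centre of its underside.
- weight: Bystander: round steel weight with a small knob, 60 mm across, 66 mm high; origin at the centre of its underside.
- mallet: Bystander: mallet lying on the bench, 225 mm long, white head 85 mm wide and 56 mm high; x runs from the grip to the head.
- awl: Bystander: awl with a dark wooden handle, 170 mm long, lying on the bench.
- pencil_pot: Bystander: clear square pot, 85 x 85 x 100 mm, with pencils standing up to 175 mm; origin at the centre of its underside.
Not all that is in view belongs to the job. What is shaped like the core but purple or red is not meant.

How it is judged:
By the outcome, as a careful person would: the job done as asked, in the order asked, and still so for the second after the job is handed in, with the robot touching nothing.
It also fails if it takes over 70 s, if anything falls off the work surface, if the arm or the gripper's body presses on something with over 40 N, if the wrist force passes 120 N, or if a joint passes its speed limit or range.

## Working session

There is one attempt and no reset: what is moved stays moved. The work goes in short steps, Python scripts to look and compute and a shell command to move; the robot and the scene stay as the last step left them, time stands still between calls to the robot, and variables do not carry over. Pictures are saved under pics/ and viewed, and the job is handed in when it is done.

```bash
mkdir -p pics; cat > h.py <<'E'
import numpy as np, cv2, sys
from workcell import bot
from scipy.spatial.transform import Rotation as R
def snap(name,fn):
    o=bot.get_obs(); im=bot.camera(name); cv2.imwrite('pics/'+fn,im[:,:,::-1]); return o,im
def cam(name,o=None):
    c=bot.calibration(name); K=np.array(c['intrinsics'])
    if 'tool_from_camera' in c:
        o=o or bot.get_obs(); T=np.eye(4);T[:3,:3]=R.from_quat(o['tool_rot']).as_matrix();T[:3,3]=o['eef_pos']
        T=T@np.array(c['tool_from_camera'])
    else:
        a=np.array(c['attitude'],float); T=np.eye(4); T[:3,3]=c['xyz']
        T[:3,:3]=R.from_quat(a).as_matrix() if a.size==4 else a.reshape(3,3)
    return K,T
def ray(K,T,uv):
    d=T[:3,:3]@np.linalg.solve(K,[uv[0],uv[1],1.]); return T[:3,3],d/np.linalg.norm(d)
def onz(K,T,uv,z):
    p,d=ray(K,T,uv); return p+d*(z-p[2])/d[2]
def proj(K,T,P):
    P=np.atleast_2d(P); q=(P-T[:3,3])@T[:3,:3]@K.T; return q[:,:2]/q[:,2:]
def tri(rays):
    A=0;b=0
    for p,d in rays:
        M=np.eye(3)-np.outer(d,d); A=A+M;b=b+M@p
    x=np.linalg.solve(A,b); return x,[np.linalg.norm((np.eye(3)-np.outer(d,d))@(x-p)) for p,d in rays]
E
python3 - <<'E'
from h import *
for n in ['scene','side','wrist']:
    o,im=snap(n,n+'0.png'); print(n,{k:np.round(np.array(v),3).tolist() for k,v in bot.calibration(n).items()})
print({k:np.round(v,3).tolist() for k,v in o.items()})
E
```

```text
scene {'intrinsics': [[436.515, 0.0, 328.495], [0.0, 436.515, 242.648], [0.0, 0.0, 1.0]], 'xyz': [1.372, 0.456, 0.762], 'attitude': [0.482, 0.738, -0.395, -0.261]}
side {'intrinsics': [[539.28, 0.0, 312.31], [0.0, 539.28, 240.136], [0.0, 0.0, 1.0]], 'xyz': [-0.117, -0.878, 0.92], 'attitude': [0.856, -0.239, 0.123, -0.441]}
wrist {'intrinsics': [[410.532, 0.0, 316.504], [0.0, 410.532, 242.545], [0.0, 0.0, 1.0]], 'tool_from_camera': [[0.0, -0.951, -0.31, 0.08], [1.0, -0.0, 0.0, 0.001], [-0.0, -0.31, 0.951, -0.142], [0.0, 0.0, 0.0, 1.0]]}
{'clock': 0.1, 'joint_pos': [1.336, 0.241, 0.004, 1.335, -0.0, 1.571], 'joint_vel': [0.002, -0.001, 0.002, -0.001, 0.0, -0.0], 'tau': [-0.0, -37.314, 25.301, 0.011, 0.0, -0.0], 'eef_pos': [0.116, 0.486, 0.231], 'tool_rot': [0.117, 0.993, -0.001, -0.0], 'ft_force': [-0.339, 0.522, 0.39], 'ft_torque': [0.048, 0.004, -0.027], 'grip_width': 0.086}
```

View pics/scene0.png

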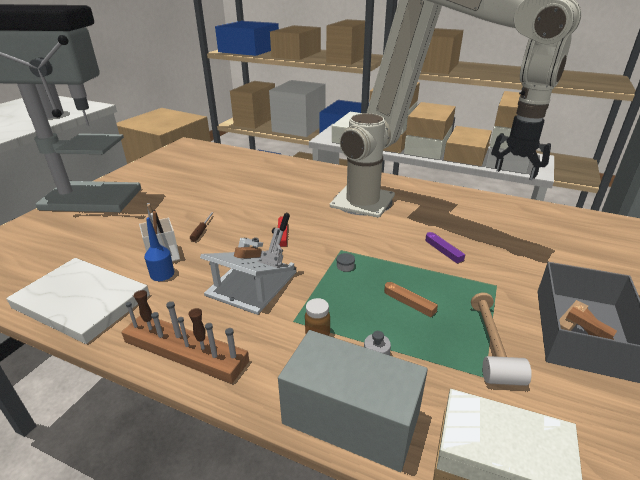

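View pics/side0.png

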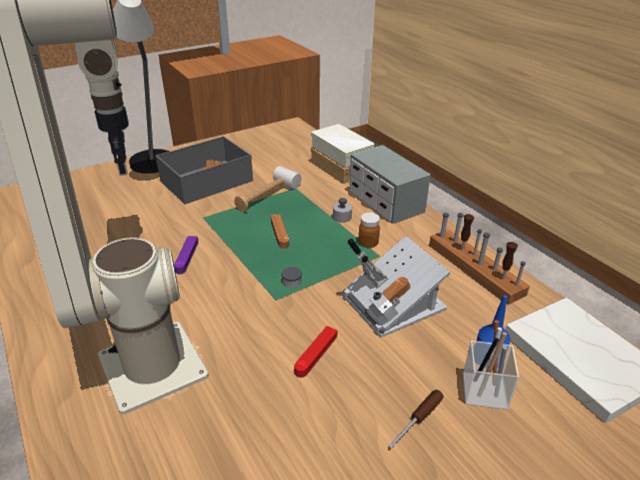

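View pics/wrist0.png

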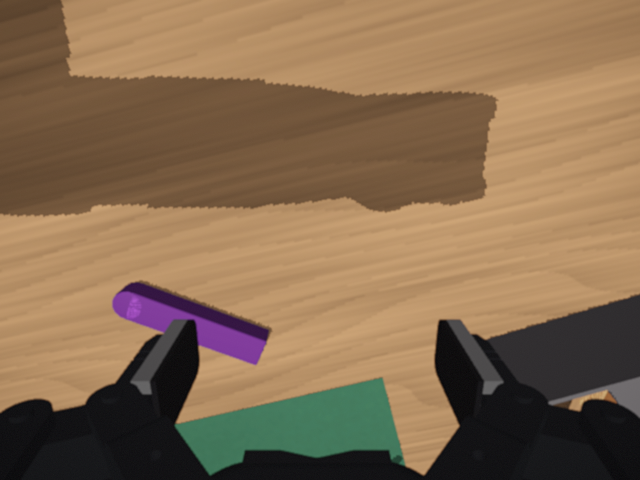

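Candidates for the long core: the brown bar on the mat at scene (410,298) / side (280,230); the purple bar at scene (444,247); the red bar at side (316,350); brown blocks in the bin at scene (590,318); and the short core in the jig at side (393,293). I choose the one on the mat. Next I measure.

```bash
python3 - <<'E'
from h import *
res={}
for n in ['scene','side']:
    K,T=cam(n)
    for t in ['core_square_end','core_round_end','core','end_stop','fence','bush_plate','clamp_foot','clamp_pad','handle_grip','short_core','mat','jig','jig_bed','tin','jar','weight','mallet']:
        r=bot.spot_point(n,t)
        for q in r[:2]:
            uv=np.array(q['point'])*[640,480]
            print(n,t,round(q['score'],2),uv.round(1),onz(K,T,uv,0).round(3))
        if r: res[n,t]=ray(K,T,np.array(r[0]['point'])*[640,480])
for t in sorted({k[1] for k in res}):
    if ('scene',t) in res and ('side',t) in res:
        x,e=tri([res['scene',t],res['side',t]]); print('TRI',t,x.round(4),np.round(e,4))
for n in ['scene','side']:
    K,T=cam(n)
    print(n, bot.camera(n).shape)
im=cv2.imread('pics/scene0.png'); a=cv2.resize(im[270:330,370:450],None,fx=5,fy=5)
im=cv2.imread('pics/side0.png'); b=cv2.resize(im[200:340,250:450],None,fx=4,fy=4,interpolation=cv2.INTER_CUBIC); cv2.imwrite('pics/cr1.png',a);cv2.imwrite('pics/cr2.png',b)
print(bot.get_obs()['clock'])
E
```

```text
scene core_square_end 0.68 [456.3 258.6] [0.24  0.385 0.   ]
scene core_square_end 0.57 [435.5 313.5] [0.504 0.379 0.   ]
scene core_round_end 0.69 [386.4 287.8] [0.457 0.234 0.   ]
scene core_round_end 0.63 [426.5 237. ] [0.157 0.276 0.   ]
scene core 0.85 [404.1 304.6] [0.504 0.296 0.   ]
scene core 0.62 [441.6 248.6] [0.204 0.334 0.   ]
scene end_stop 0.9 [257.8 251.6] [ 0.45  -0.178  0.   ]
scene fence 0.9 [246.7 251.4] [ 0.463 -0.21   0.   ]
scene bush_plate 0.78 [256.  242.9] [ 0.41  -0.209  0.   ]
scene clamp_foot 0.69 [267.9 261.9] [ 0.484 -0.123  0.   ]
scene clamp_pad 0.55 [267.  262.6] [ 0.488 -0.124  0.   ]
scene handle_grip 0.78 [283.2 222.3] [ 0.264 -0.191  0.   ]
scene short_core 0.5 [244.8 253. ] [ 0.472 -0.21   0.   ]
scene mat 0.71 [404.2 302. ] [0.494 0.294 0.   ]
scene mat 0.53 [283.3 221.7] [ 0.26  -0.192  0.   ]
scene jig 0.57 [238.4 277.6] [ 0.582 -0.161  0.   ]
scene jig 0.43 [167.5 256. ] [ 0.58  -0.414  0.   ]
scene jig_bed 0.61 [251.1 252.4] [ 0.462 -0.195  0.   ]
scene tin 0.66 [342.7 263.2] [0.4   0.082 0.   ]
scene tin 0.36 [282.3 219.1] [ 0.246 -0.204  
[... 2002 characters left out ...]
4 0.1174]
TRI core_square_end [0.2467 0.3854 0.0046] [0.0001 0.0001]
TRI end_stop [ 0.5056 -0.1417  0.0451] [0.0016 0.0016]
TRI fence [ 0.5325 -0.1606  0.0574] [0.0017 0.0017]
TRI handle_grip [ 0.5014 -0.0526  0.1631] [0.0003 0.0003]
TRI jar [ 0.687   0.125  -0.0035] [0.0025 0.0025]
TRI jig [ 0.5802 -0.1558  0.0017] [0.0054 0.0054]
TRI jig_bed [ 0.5131 -0.1533  0.0458] [0.0038 0.0038]
TRI mallet [ 0.5593  0.5285 -0.0046] [0.0065 0.0065]
TRI mat [ 5.020e-01  2.895e-01 -4.000e-04] [0.0077 0.0077]
TRI short_core [ 0.5516 -0.1475  0.0695] [0.0033 0.0033]
TRI tin [0.4033 0.0841 0.0036] [0.0009 0.0009]
TRI weight [ 0.6902  0.2824 -0.004 ] [0.0019 0.0019]
scene (480, 640, 3)
side (480, 640, 3)
1.95
```

View pics/cr1.png

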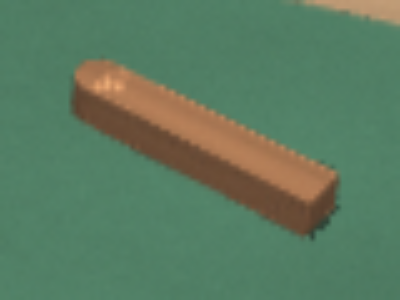

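View pics/cr2.png

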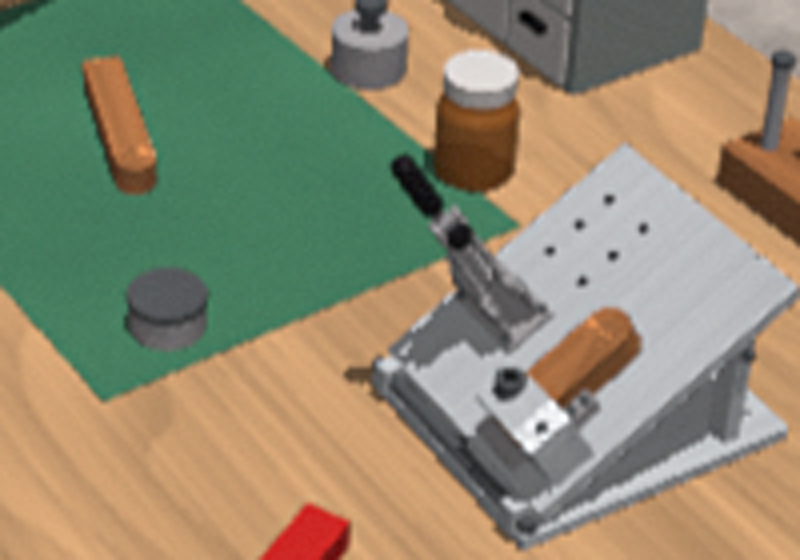

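```bash
python3 -m inch '[[-0.594,-0.492,-0.05,-0.087,0],[-0.594,-0.492,-0.05,-0.087,0],[-0.594,-0.492,-0.05,-0.087,0],[-0.594,-0.492,-0.05,-0.087,0],[-0.594,-0.492,-0.05,-0.087,0],[-0.594,-0.492,-0.05,-0.087,0],[-0.594,-0.492,-0.05,-0.087,0],[-0.594,-0.492,-0.05,-0.087,0],[-0.594,-0.492,-0.05,-0.087,0],[-0.594,-0.492,-0.05,-0.087,0]]'; python3 -m inch '[[0,0,0,0,0],[0,0,0,0,0],[0,0,0,0,0],[0,0,0,0,0]]'; python3 - <<'E'
from h import *
o=bot.get_obs();print(o['joint_pos'],o['clock'],o['eef_pos'])
snap('wrist','w1.png')
E
```

```text
clock: 3.2
eef_pos: [0.4906, -0.0124, 0.272]
tool_rot: [0.027, 1.0, 0.0, 0.0]
ft_force: [1.4, 0.7, -0.0]
grip_width: 0.0855
clock: 3.7
eef_pos: [0.489, -0.0093, 0.2719]
tool_rot: [0.025, 1.0, 0.0, 0.0]
ft_force: [-0.5, -0.4, 0.0]
grip_width: 0.0856
[-1.89992184e-02  2.04688436e-01  6.41041019e-02  1.42989430e+00
  7.79733995e-05  3.13985009e-02] 3.7 [ 0.48896958 -0.00926749  0.27187951]
```

```bash
python3 -m inch '[[-0.097,-0.116,-0.01,0,0],[-0.097,-0.116,-0.01,0,0],[-0.097,-0.116,-0.01,0,0],[-0.097,-0.116,-0.01,0,0],[-0.097,-0.116,-0.01,0,0]]'; python3 - <<'E'
from h import *
snap('wrist','w2.png')
E
```

```text
clock: 4.38
eef_pos: [0.5797, -0.1304, 0.2815]
tool_rot: [0.026, 1.0, 0.0, -0.0]
ft_force: [-0.0, -0.2, 1.0]
grip_width: 0.0855
```

View pics/w2.png

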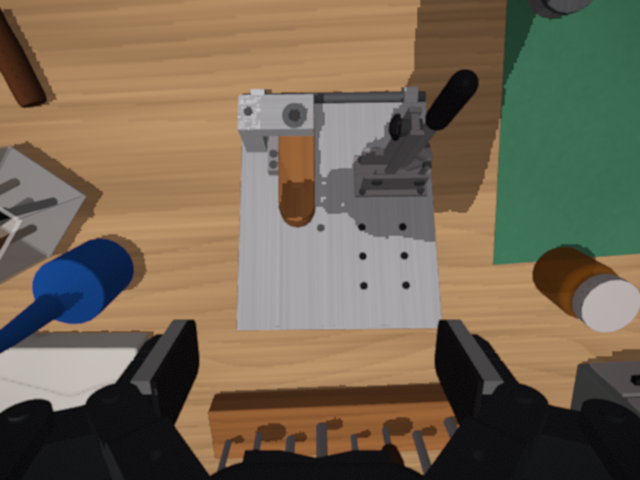

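View pics/w1.png

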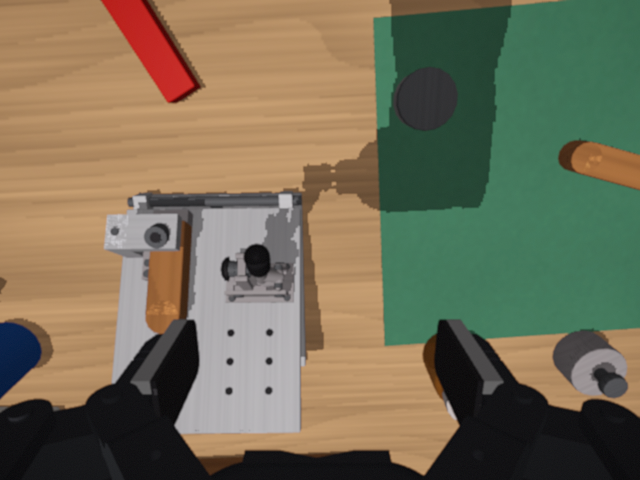

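```bash
python3 - <<'E'
from h import *
im=cv2.imread('pics/w2.png'); cv2.imwrite('pics/w2c.png',cv2.resize(im[60:240,220:500],None,fx=2.85,fy=2.85,interpolation=cv2.INTER_CUBIC))
o=bot.get_obs();K,T=cam('wrist',o)
for t in ['end_stop','fence','bush_plate','clamp_foot','clamp_pad','handle_grip','short_core','jig','jig_bed']:
    for q in bot.spot_point('wrist',t)[:1]: print(t,round(q['score'],2),(np.array(q['point'])*[640,480]).round(1))
E
```

```text
fence 0.57 [278.  147.5]
bush_plate 0.62 [296.  118.3]
clamp_foot 0.68 [279.9 144.3]
clamp_pad 0.73 [389.3 126.2]
handle_grip 0.8 [451.4 101.3]
short_core 0.91 [299.4 170.6]
jig_bed 0.89 [297.3 121. ]
```

View pics/w2c.png

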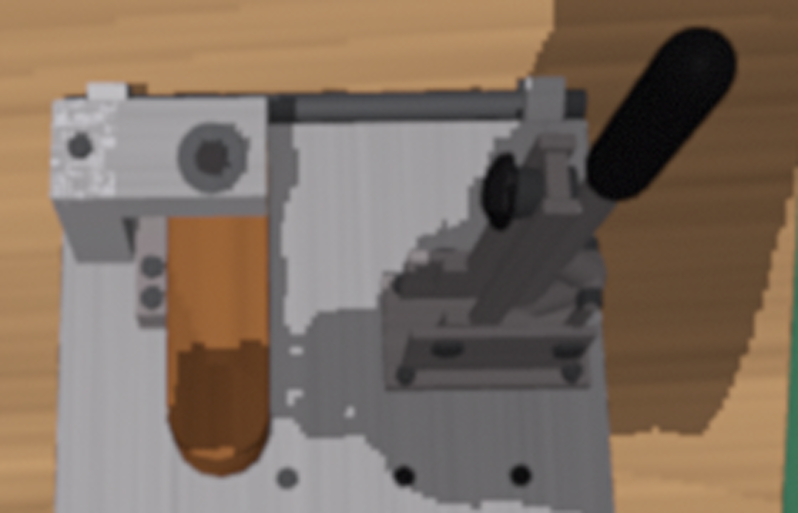

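```bash
cat > fit.py <<'E'
from h import *
from scipy.optimize import least_squares
def bed(P,j):  # bed pts (mm) -> world m, j=(x,y,yaw,dz)
    P=np.atleast_2d(P)/1000.; c,s=np.cos(np.pi/6),np.sin(np.pi/6)
    J=np.c_[-.070+c*P[:,0]-s*P[:,2],P[:,1],.036+s*P[:,0]+c*P[:,2]]
    C,S=np.cos(j[2]),np.sin(j[2])
    return np.c_[j[0]+C*J[:,0]-S*J[:,1],j[1]+S*J[:,0]+C*J[:,1],J[:,2]+(j[3] if len(j)>3 else 0)]
E
python3 - <<'E'
from fit import *
o=bot.get_obs();K,T=cam('wrist',o)
b=np.array([[0,-45,43],[0,15,43],[30,15,43],[30,-45,43],[185,-50,0],[185,118,0],[30,15,31],[52,-25,12]])
u=np.array([[237.5,95.1],[313.7,94.7],[313.7,128.8],[237.5,129.5],[237,328],[441,328],[313.7,135.8],[268.4,171.6]])
for n0 in ([.58,-.155,-.03],[.58,-.155,-.03,0]):
    r=least_squares(lambda j:(proj(K,T,bed(b,j))-u).ravel(),n0); print(r.x.round(4),np.degrees(r.x[2]),r.fun.reshape(-1,2).round(1).tolist())
    for n,P in dict(stop=[0,0,8],fence=[26,-15,6],bush=[15,0,31],grip=[55,97,122],pad=[55,65,91],sc=[50,0,0]).items(): print(n,bed(P,r.x)[0].round(4),end=' ')
    print()
    np.save('jig.npy',r.x[:3])
E
```

```text
[ 0.5804 -0.1471 -0.0423] -2.424457585662706 [[1.2, -0.1], [-0.3, -0.5], [-0.1, -0.2], [0.0, -0.1], [-1.4, 2.4], [1.6, 0.6], [0.1, -0.2], [-1.2, -1.3]]
stop [ 0.5065 -0.144   0.0429] fence [ 0.5293 -0.16    0.0542] bush [ 0.508  -0.1441  0.0703] grip [ 0.5012 -0.0467  0.1692] pad [ 0.5154 -0.0793  0.1423] sc [ 0.5537 -0.146   0.061 ] 
[ 0.5808 -0.1473 -0.0421 -0.0027] -2.414496679623167 [[1.6, 0.5], [-0.5, 0.1], [-0.2, 0.1], [0.5, 0.2], [-0.9, 1.1], [0.4, -0.8], [-0.1, 0.1], [-0.9, -1.3]]
stop [ 0.5068 -0.1442  0.0402] fence [ 0.5297 -0.1601  0.0515] bush [ 0.5083 -0.1442  0.0677] grip [ 0.5016 -0.0469  0.1665] pad [ 0.5157 -0.0795  0.1396] sc [ 0.5541 -0.1462  0.0583]
```

```bash
python3 -m inch '[[0.008,-0.017,0.05,-0.005,0.42],[0.008,-0.017,0.1,-0.005,0.42],[0.008,-0.017,0.15,-0.005,0.42],[0.008,-0.017,0.15,-0.005,0.42],[0.008,-0.017,0.15,-0.005,0.42]]'; python3 - <<'E'
from fit import *
o,im=snap('wrist','w3.png');K,T=cam('wrist',o); j=np.load('jig.npy')
for t in ['short_core','bush_plate','handle_grip']:
    for q in bot.spot_point('wrist',t)[:1]: print(t,round(q['score'],2),(np.array(q['point'])*[640,480]).round(1))
print(proj(K,T,bed([[50,0,0],[15,0,31],[55,97,122],[50,15,24],[50,-15,24],[90,0,24],[185,-50,0],[30,15,43]],j)).round(1).tolist(),o['eef_pos'].round(4),o['tool_rot'].round(4),o['grip_width'])
E
```

```text
clock: 5.5
eef_pos: [0.5726, -0.1482, 0.1335]
tool_rot: [0.021, 1.0, -0.0, 0.001]
ft_force: [0.6, 0.3, 0.1]
grip_width: 0.0495
short_core 0.84 [318.9 222.1]
[[317.7, 226.6], [317.9, 141.2], [709.2, 127.1], [348.8, 214.6], [286.9, 214.6], [317.9, 297.6], [212.5, 502.7], [351.3, 160.2]] [ 0.5726 -0.1482  0.1335] [ 2.110e-02  9.998e-01 -3.000e-04  1.200e-03] 0.04953357234897232
```

View pics/w3.png

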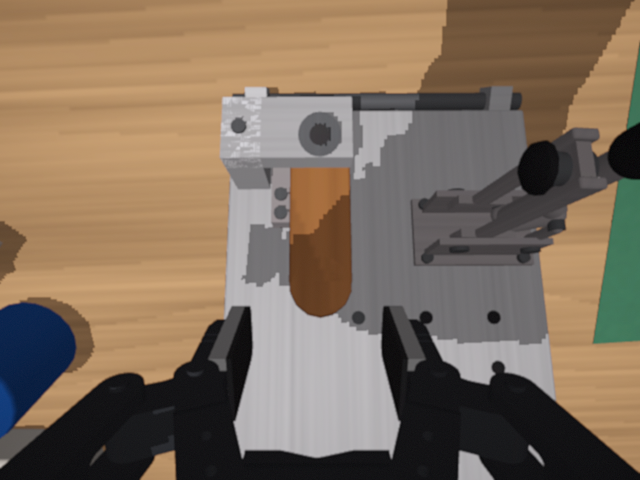

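```bash
python3 -m inch '[[0.002,0.002,0.03,0,0.42],[0.002,0.002,0.046,0,0.42],[0.002,0.002,0.052,0,0.42],[0.002,0.002,0.052,0,0.42]]'; python3 -m inch '[[0,0,0,0,1],[0,0,0,0,1],[0,0,0,0,1],[0,0,0,0,1],[0,0,0,0,1],[0,0,0,0,1]]';python3 - <<'E'
from fit import *
snap('side','s4.png'); o,im=snap('wrist','w4.png')
im=cv2.imread('pics/s4.png'); cv2.imwrite('pics/s4c.png',cv2.resize(im[190:350,300:480],None,fx=3.6,fy=3.6,interpolation=cv2.INTER_CUBIC))
E
```

```text
clock: 6.2
eef_pos: [0.5696, -0.1459, 0.0797]
tool_rot: [0.021, 1.0, -0.0, -0.0]
ft_force: [0.2, -0.1, 0.5]
grip_width: 0.0494
clock: 6.95
eef_pos: [0.5704, -0.1461, 0.0809]
tool_rot: [0.021, 1.0, -0.0, 0.001]
ft_force: [-0.2, -0.4, 5.9]
grip_width: 0.0285
```

View pics/w4.png

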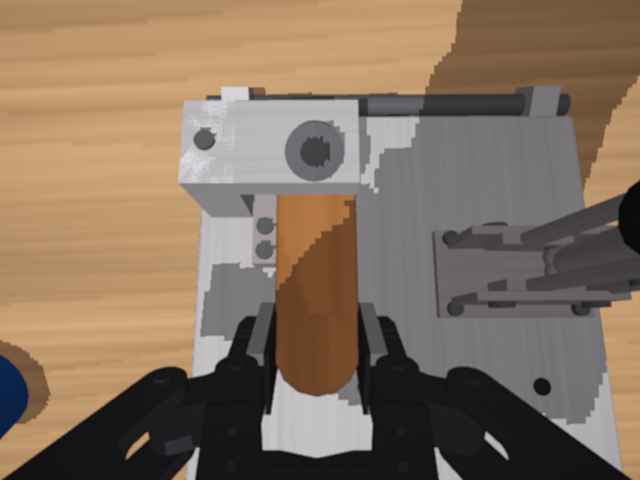

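View pics/s4c.png

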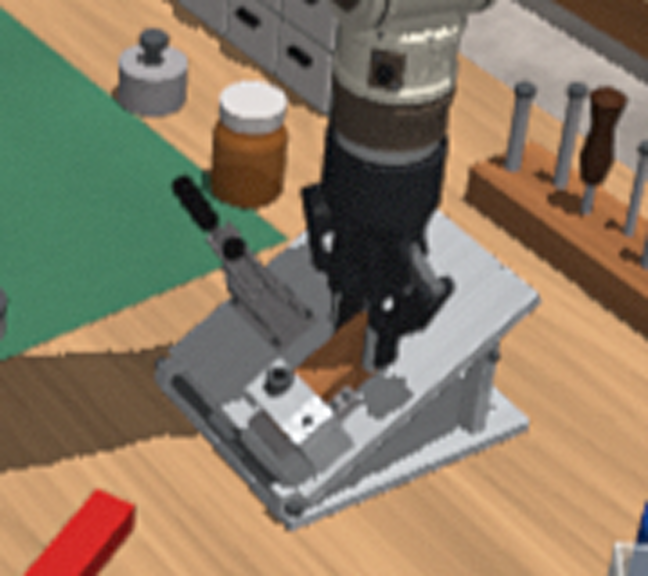

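```bash
python3 -m inch '[[-0.001,0,-0.002,0,1],[-0.009,0,-0.007,0,1],[-0.017,0,-0.0115,0,1],[-0.026,0,-0.017,0,1],[-0.035,0,-0.022,0,1],[-0.043,0,-0.027,0,1],[-0.052,0,-0.032,0,1],[-0.052,0,-0.032,0,1]]';python3 - <<'E'
from fit import *
o,im=snap('wrist','w5.png')
E
```

```text
clock: 8.05
eef_pos: [0.6225, -0.1482, 0.1121]
tool_rot: [0.021, 1.0, -0.0, 0.001]
ft_force: [0.3, -0.4, -1.0]
grip_width: 0.0285
```

View pics/w5.png

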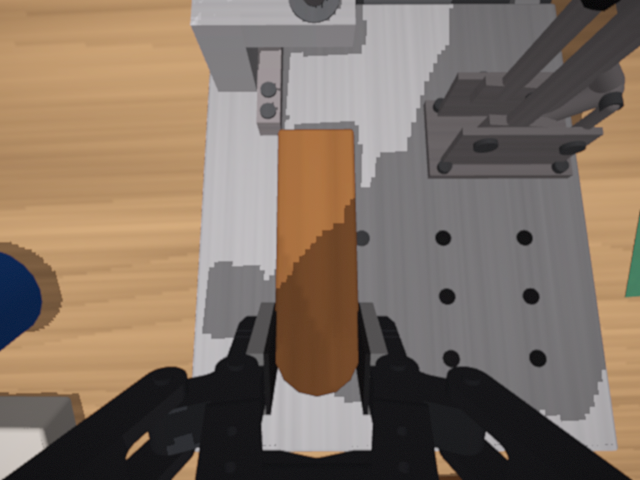

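```bash
python3 -m inch '[[-0.01,0,-0.06,0,1],[-0.01,0,-0.12,0,1],[-0.01,0.03,-0.15,0,1],[0.0,0.09,-0.15,-0.085,1],[0.01,0.15,-0.15,-0.17,1],[0.02,0.21,-0.15,-0.255,1],[0.03,0.27,-0.15,-0.34,1],[0.04,0.33,-0.15,-0.425,1],[0.05,0.39,-0.15,-0.51,1],[0.05,0.445,-0.15,-0.595,1]]';python3 -m inch '[[0,0,0,-0.02,1],[0,0,0,-0.02,1]]'; python3 - <<'E'
from fit import *
o,im=snap('wrist','w6.png'); snap('side','s6.png'); print(o['joint_pos'].round(2))
E
```

```text
clock: 9.35
eef_pos: [0.589, 0.3005, 0.2618]
tool_rot: [-0.569, 0.822, 0.0, -0.0]
ft_force: [0.7, 0.6, -0.6]
grip_width: 0.0285
clock: 9.6
eef_pos: [0.5895, 0.2992, 0.2608]
tool_rot: [-0.584, 0.812, 0.0, -0.001]
ft_force: [-0.3, 0.7, -0.7]
grip_width: 0.0287
[ 0.47  0.58  0.59  1.58 -0.   -0.78]
```

View pics/w6.png

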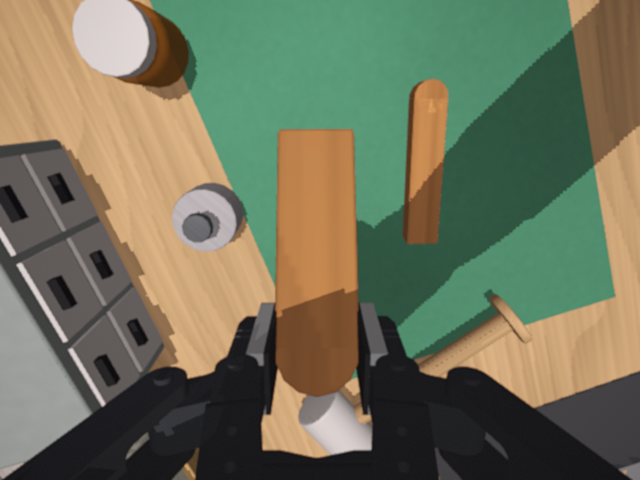

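View pics/s6.png

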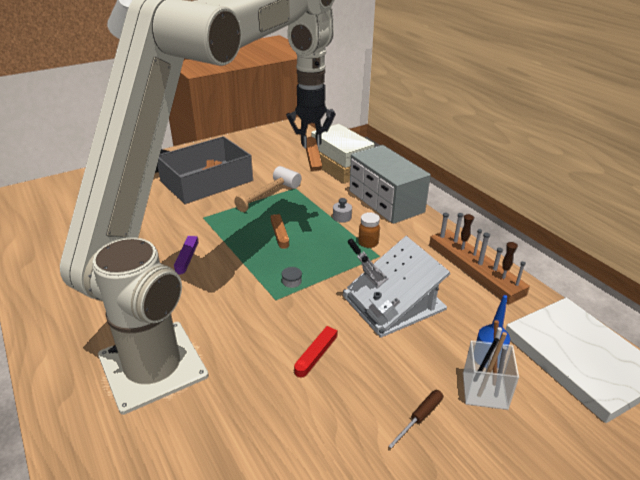

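```bash
python3 - <<'E'
from fit import *
o=bot.get_obs();K,T=cam('wrist',o)
for p in [(200,135),(273,290),(572,10),(613,297),(531,325)]: print('w',p,onz(K,T,p,0).round(3))
for p,z in [((430,81),.024),((408,243),.024),((438,243),.024),((412,100),.024),((448,100),.024)]: print('core top',p,onz(K,T,p,z).round(4))
K,T=cam('side')
for p in [(205,214),(275,297),(374,258)]: print('s',p,onz(K,T,p,0).round(3))
for t in ['core_round_end','core_square_end']:
    for q in bot.spot_point('wrist',t)[:3]: print(t,round(q['score'],2),(np.array(q['point'])*[640,480]).round(1))
print(onz(*cam('wrist',o),(430,75),0))
E
```

```text
w (200, 135) [0.677 0.21  0.   ]
w (273, 290) [0.668 0.384 0.   ]
w (572, 10) [0.327 0.217 0.   ]
w (613, 297) [0.323 0.509 0.   ]
w (531, 325) [0.413 0.515 0.   ]
core top (430, 81) [0.4645 0.2331 0.024 ]
core top (408, 243) [0.5199 0.3693 0.024 ]
core top (438, 243) [0.4923 0.3787 0.024 ]
core top (412, 100) [0.4831 0.2431 0.024 ]
core top (448, 100) [0.4533 0.2532 0.024 ]
s (205, 214) [0.334 0.521 0.   ]
s (275, 297) [0.338 0.06  0.   ]
s (374, 258) [0.653 0.061 0.   ]
core_round_end 0.91 [422.4  79.3]
core_square_end 0.62 [414.8 237.2]
[0.45695245 0.22872921 0.        ]
```

```bash
python3 -m inch '[[0,0,0.06,0,1],[0,0,0.12,0,1],[0,0,0.17,0,1],[0,0,0.2,0,1],[0,0,0.21,0,1],[0,0,0.21,0,1]]'; python3 -m inch '[[0,0,0.004,0,1],[0,0,0.008,0,1],[0,0,0.012,0,1],[0,0,0.016,0,1],[0,0,0.02,0,1],[0,0,0.02,0,1]]'; python3 - <<'E'
from fit import *
o,im=snap('wrist','w7.png')
E
```

```text
clock: 10.55
eef_pos: [0.5905, 0.2982, 0.0519]
tool_rot: [-0.583, 0.812, 0.0, -0.0]
ft_force: [1.3, -0.1, -1.1]
grip_width: 0.0283
clock: 11.3
eef_pos: [0.594, 0.3036, 0.0369]
tool_rot: [-0.584, 0.812, 0.001, 0.007]
ft_force: [0.2, 7.6, 10.6]
grip_width: 0.0286
```

View pics/w7.png

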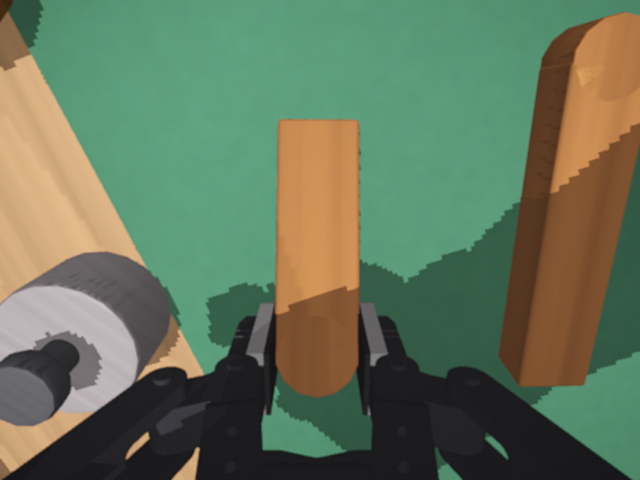

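```bash
python3 -m inch '[[0,0,0.004,0,1],[0,0,0.008,0,1],[0,0,0.012,0,1],[0,0,0.016,0,1],[0,0,0.016,0,1]]'; python3 -m inch '[[0,0,0.004,0,1],[0,0,0.008,0,1],[0,0,0.01,0,1],[0,0,0.01,0,1]]'; python3 - <<'E'
from fit import *
o,im=snap('wrist','w8.png');snap('side','s8.png'); im=cv2.imread('pics/s8.png'); cv2.imwrite('pics/s8c.png',cv2.resize(im[150:270,230:390],None,fx=4,fy=4,interpolation=cv2.INTER_CUBIC))
E
```

```text
clock: 11.98
eef_pos: [0.5944, 0.3027, 0.0203]
tool_rot: [-0.584, 0.812, 0.0, 0.006]
ft_force: [3.4, 5.3, 9.3]
grip_width: 0.0285
clock: 12.48
eef_pos: [0.5938, 0.302, 0.0096]
tool_rot: [-0.584, 0.812, -0.0, 0.005]
ft_force: [1.4, 4.3, 7.3]
grip_width: 0.029
```

View pics/w8.png

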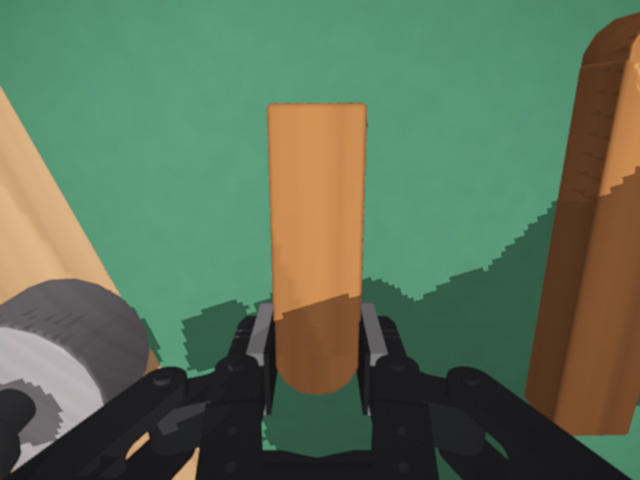

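View pics/s8c.png

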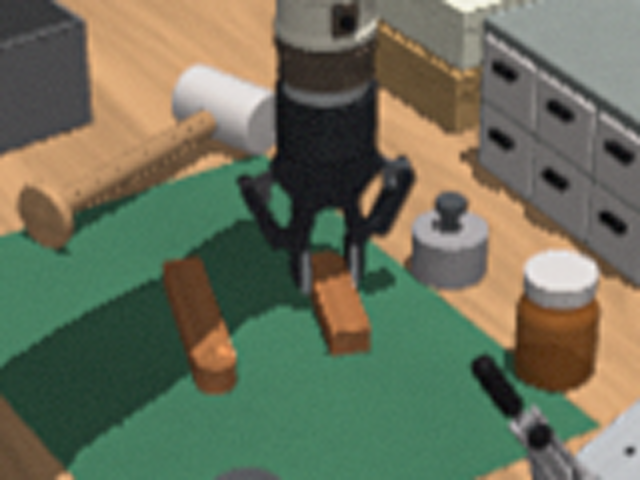

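```bash
python3 -m inch '[[0,0,0.003,0,1],[0,0,0.005,0,1],[0,0,0.005,0,1]]'; python3 - <<'E'
from fit import *
o,im=snap('wrist','w9.png');K,T=cam('wrist',o)
# predicted flat core width at square end top
for p,z in [((268,104),.024),((367,104),.024),((317,393),.024)]: print(onz(K,T,p,z).round(4))
E
```

```text
clock: 12.95
eef_pos: [0.5938, 0.3019, 0.0051]
tool_rot: [-0.584, 0.812, -0.0, 0.005]
ft_force: [2.1, 3.8, 9.2]
grip_width: 0.029
[0.581  0.2216 0.024 ]
[0.5545 0.2305 0.024 ]
[0.599  0.3189 0.024 ]
```

View pics/w9.png

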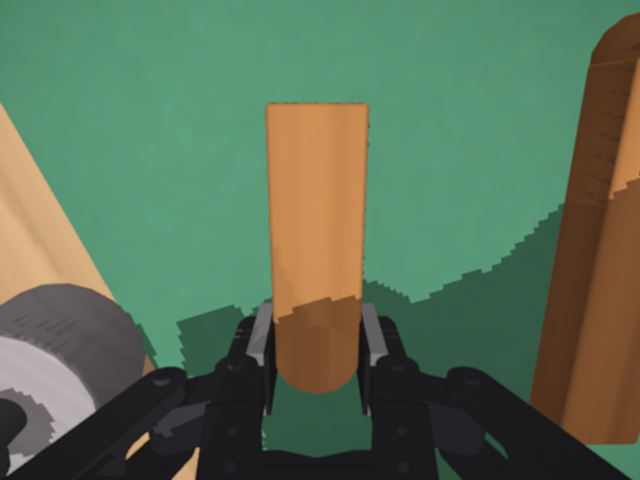

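```bash
python3 -m inch '[[0,0,0,0,0.7],[0,0,0,0,0.5],[0,0,0,0,0.45],[0,0,-0.02,0,0.45],[0,0,-0.06,0,0.45],[0,0,-0.1,0,0.3],[0,0,-0.14,0,0.2],[0,0,-0.14,0,0.2]]'; python3 - <<'E'
from fit import *
o,im=snap('wrist','w10.png');snap('side','s10.png'); im=cv2.imread('pics/s10.png'); cv2.imwrite('pics/s10c.png',cv2.resize(im[150:270,230:390],None,fx=4,fy=4,interpolation=cv2.INTER_CUBIC))
E
```

```text
clock: 14.0
eef_pos: [0.5924, 0.2996, 0.1447]
tool_rot: [-0.583, 0.812, -0.001, 0.004]
ft_force: [-0.3, 1.0, 0.0]
grip_width: 0.0683
```

View pics/w10.png

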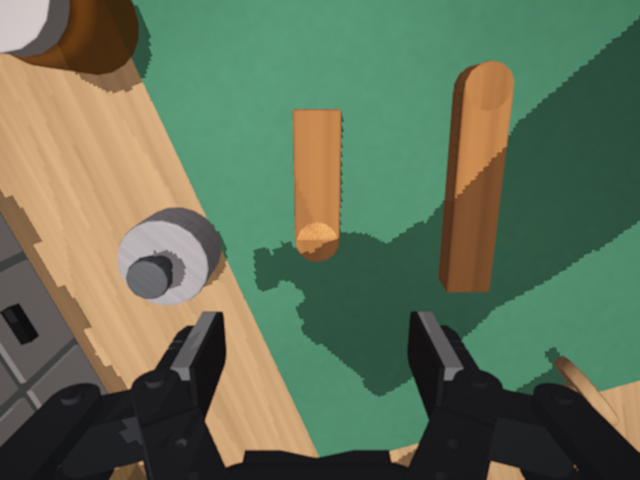

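View pics/s10c.png

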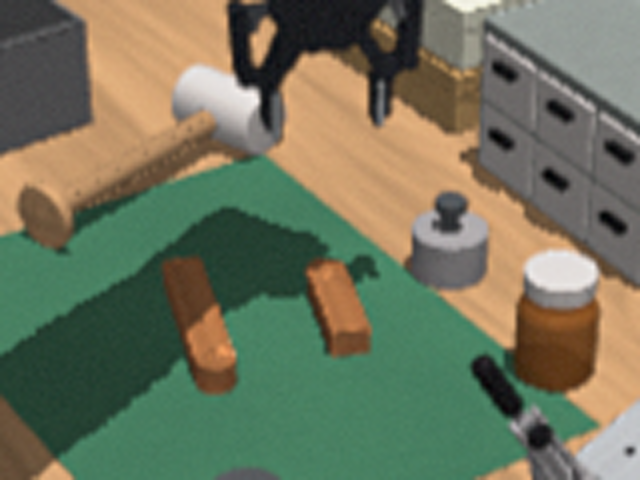

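```bash
python3 - <<'E'
from fit import *
o=bot.get_obs();K,T=cam('wrist',o)
for p in [(514,90),(492,291),(489,62),(466,90),(447,291)]: print(p,onz(K,T,p,.024).round(4))
im=cv2.imread('pics/w10.png'); cv2.imwrite('pics/w10c.png',cv2.resize(im[50:310,420:540],None,fx=2.3*2,fy=2.3,interpolation=cv2.INTER_CUBIC))
a=onz(K,T,(514,90),.024)-onz(K,T,(492,291),.024); print(np.degrees(np.arctan2(a[1],a[0])))
E
```

```text
(514, 90) [0.4508 0.2509 0.024 ]
(492, 291) [0.4883 0.3751 0.024 ]
(489, 62) [0.4618 0.2312 0.024 ]
(466, 90) [0.4777 0.2419 0.024 ]
(447, 291) [0.5176 0.3653 0.024 ]
-106.78108338383709
```

View pics/w10c.png

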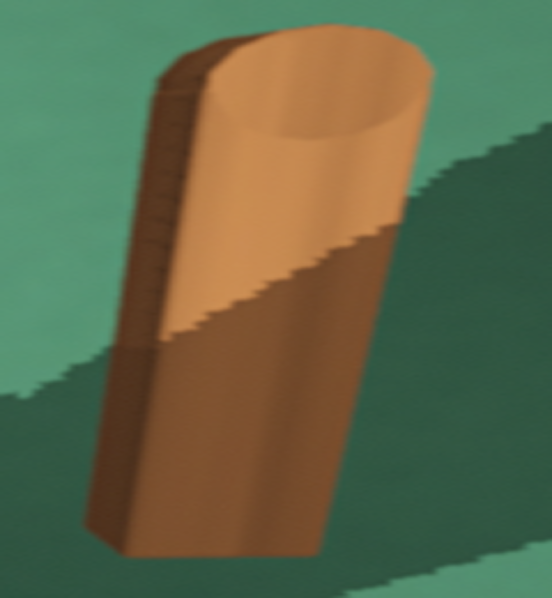

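```bash
python3 -m inch '[[0.0,0.02,-0.03,0.08,0.2],[0.02,0.06,-0.03,0.16,0.2],[0.037,0.105,-0.03,0.25,0.2],[0.037,0.105,-0.03,0.33,0.2],[0.037,0.105,-0.03,0.42,0.2],[0.037,0.105,-0.03,0.5,0.2],[0.037,0.105,-0.03,0.59,0.2],[0.037,0.105,-0.03,0.67,0.2],[0.037,0.105,-0.03,0.76,0.2],[0.037,0.105,-0.03,0.84,0.2]]'; python3 -m inch '[[0,0,0,0.08,0.2],[0,0,0,0.16,0.2],[0,0,0,0.25,0.2],[0,0,0,0.33,0.2],[0,0,0,0.42,0.2],[0,0,0,0.5,0.2],[0,0,0,0.58,0.2],[0,0,0,0.643,0.2],[0,0,0,0.643,0.2],[0,0,0,0.643,0.2]]'; python3 - <<'E'
from fit import *
o,im=snap('wrist','w11.png');print(o['joint_pos'].round(2),o['tool_rot'].round(4))
E
```

```text
clock: 15.35
eef_pos: [0.4776, 0.2962, 0.1681]
tool_rot: [0.257, 0.967, -0.002, -0.002]
ft_force: [-0.2, 0.3, 0.7]
grip_width: 0.0681
clock: 16.6
eef_pos: [0.4783, 0.2967, 0.1694]
tool_rot: [0.801, 0.599, -0.001, -0.0]
ft_force: [0.6, 0.2, 0.7]
grip_width: 0.0683
[ 0.56  0.4   0.06  1.24 -0.    2.41] [ 8.011e-01  5.985e-01 -1.200e-03 -1.000e-04]
```

View pics/w11.png

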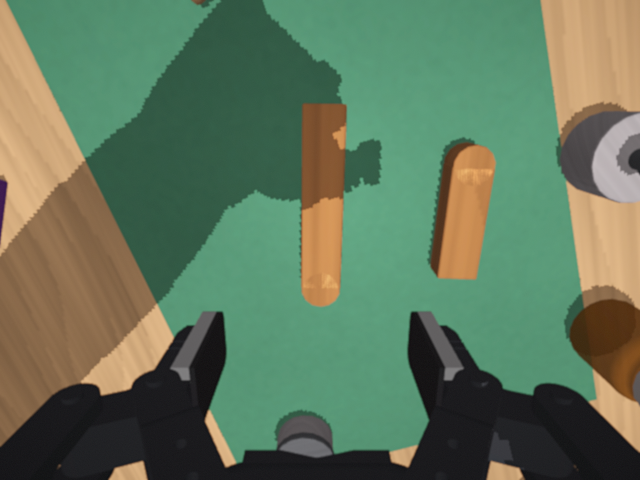

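```bash
python3 - <<'E'
from fit import *
o=bot.get_obs();K,T=cam('wrist',o)
a,b,c=[onz(K,T,p,.024) for p in [(302,104),(346,104),(321.5,306)]]
m=(a+b)/2; h=c-m; hd=np.arctan2(h[1],h[0]); print(m,c,np.degrees(hd),np.linalg.norm(h),np.linalg.norm(a-b))
tgt=m+h/np.linalg.norm(h)*.080; Rm=R.from_quat(o['tool_rot']).as_matrix()
tgt[2]=.0105; print(tgt, Rm.T@(tgt-o['eef_pos']))
l1,l2=onz(K,T,(302,104),.024),onz(K,T,(301.5,285),.024); print(np.degrees(np.arctan2(*(l2-l1)[[1,0]])))
E
```

```text
[0.50643462 0.37504675 0.024     ] [0.46323898 0.2329849  0.024     ] -106.91253476546225 0.1484837849580561 0.029188317418703785
[0.4831617  0.29850676 0.0105    ] [0.00316603 0.00422389 0.15919409]
-107.28533704632457
```

```bash
python3 -m inch '[[0.003,0.004,0.05,0.004,0.3],[0.003,0.004,0.1,0.004,0.35],[0.003,0.004,0.14,0.004,0.35],[0.003,0.004,0.155,0.004,0.35],[0.003,0.004,0.159,0.004,0.35],[0.003,0.004,0.159,0.004,0.35]]'; python3 -m inch '[[0,0,0,0,1],[0,0,0,0,1],[0,0,0,0,1],[0,0,0,0,1],[0,0,0,0,1],[0,0,0,0,1]]'; python3 -m inch '[[0,0,-0.02,0,1],[0,0,-0.06,0,1],[0,0,-0.12,0,1],[0,0,-0.18,0,1],[0,0,-0.24,0,1],[0,0,-0.25,0,1],[0,0,-0.25,0,1]]';python3 - <<'E'
from fit import *
o,im=snap('wrist','w12.png');print(o['joint_pos'].round(2),o['tool_rot'].round(4))
E
```

```text
clock: 17.4
eef_pos: [0.4847, 0.2995, 0.0129]
tool_rot: [0.804, 0.595, 0.001, 0.0]
ft_force: [-1.0, 0.4, 0.3]
grip_width: 0.0551
clock: 18.15
eef_pos: [0.4848, 0.2996, 0.0135]
tool_rot: [0.804, 0.594, 0.002, 0.0]
ft_force: [0.0, -0.5, 5.3]
grip_width: 0.028
clock: 19.02
eef_pos: [0.4837, 0.2989, 0.262]
tool_rot: [0.804, 0.594, 0.001, 0.0]
ft_force: [-0.5, 0.8, -1.7]
grip_width: 0.0279
[ 0.55  0.37  0.26  1.46 -0.    2.42] [8.041e-01 5.945e-01 6.000e-04 1.000e-04]
```

View pics/w12.png

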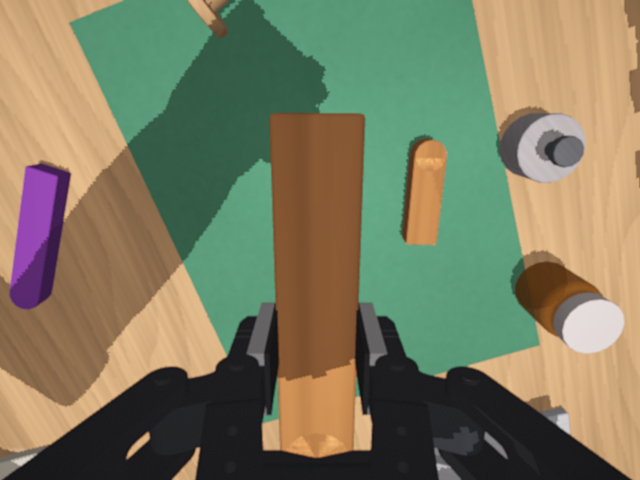

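```bash
python3 -m inch '[[-0.04,0.025,-0.01,-0.087,1],[-0.08,0.05,-0.01,-0.174,1],[-0.12,0.075,-0.01,-0.26,1],[-0.16,0.1,-0.01,-0.348,1],[-0.2,0.125,-0.01,-0.435,1],[-0.24,0.152,-0.01,-0.52,1],[-0.28,0.178,-0.01,-0.61,1],[-0.32,0.203,-0.01,-0.7,1],[-0.36,0.23,-0.01,-0.785,1],[-0.389,0.247,-0.01,-0.872,1]]'; python3 -m inch '[[0,0,0,0,1],[0,0,0,0,1]]'; python3 - <<'E'
from fit import *
o,im=snap('wrist','w13.png');print(o['joint_pos'].round(2),o['tool_rot'].round(4))
Rm=R.from_quat(o['tool_rot']).as_matrix(); print(Rm.T@(np.array([.6059,-.1455,.2])-o['eef_pos']), 90-2*np.degrees(np.arctan2(o['tool_rot'][0],o['tool_rot'][1])))
E
```

```text
clock: 20.32
eef_pos: [0.6047, -0.1474, 0.2677]
tool_rot: [0.019, 1.0, 0.001, -0.003]
ft_force: [0.2, 0.4, -0.4]
grip_width: 0.0284
clock: 20.58
eef_pos: [0.6047, -0.1449, 0.2692]
tool_rot: [0.022, 1.0, 0.001, -0.002]
ft_force: [0.1, 0.3, -1.2]
grip_width: 0.0281
[-0.24  0.49  0.46  1.55  0.   -0.19] [ 2.180e-02  9.998e-01  7.000e-04 -2.200e-03]
[-0.00154892 -0.00059583  0.06922439] 87.50590952581685
```

View pics/w13.png

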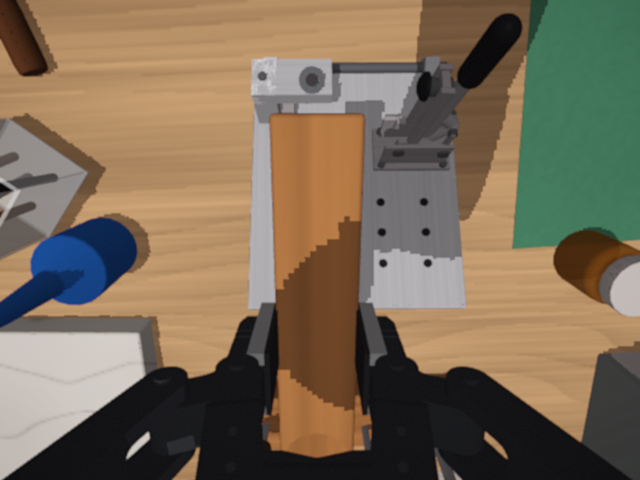

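```bash
python3 -m inch '[[-0.002,0,0.05,0,1],[-0.002,0,0.095,0,1],[-0.002,0,0.115,0,1],[-0.002,0,0.119,0,1],[-0.002,0,0.119,0,1]]'; python3 -m inch '[[0,0,0.004,0,1],[0,0,0.008,0,1],[0,0,0.012,0,1],[0,0,0.016,0,1],[0,0,0.02,0,1],[0,0,0.02,0,1]]'; python3 - <<'E'
from fit import *
o,im=snap('wrist','w14.png')
snap('side','s14.png'); im=cv2.imread('pics/s14.png'); cv2.imwrite('pics/s14c.png',cv2.resize(im[170:350,310:500],None,fx=3.3,fy=3.3,interpolation=cv2.INTER_CUBIC))
E
```

```text
clock: 21.25
eef_pos: [0.608, -0.1448, 0.1533]
tool_rot: [0.021, 1.0, -0.0, 0.0]
ft_force: [0.1, 0.6, -0.2]
grip_width: 0.0282
clock: 22.0
eef_pos: [0.6075, -0.146, 0.1344]
tool_rot: [0.021, 1.0, -0.0, 0.001]
ft_force: [-4.2, -0.1, 6.7]
grip_width: 0.0284
```

View pics/s14c.png

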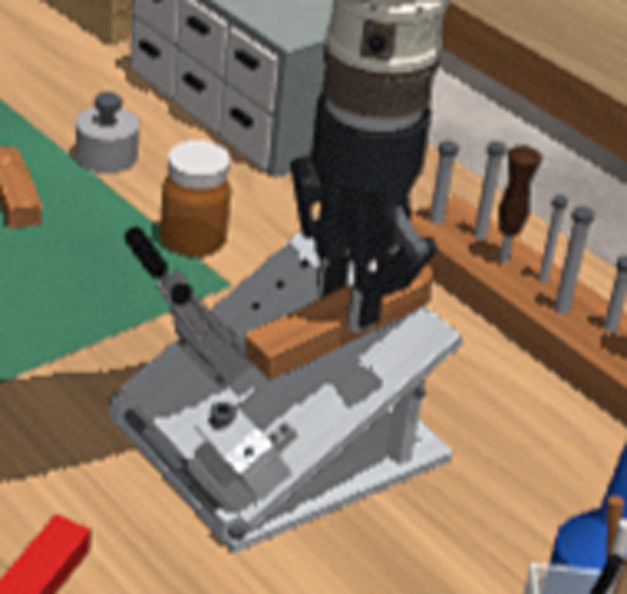

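View pics/w14.png

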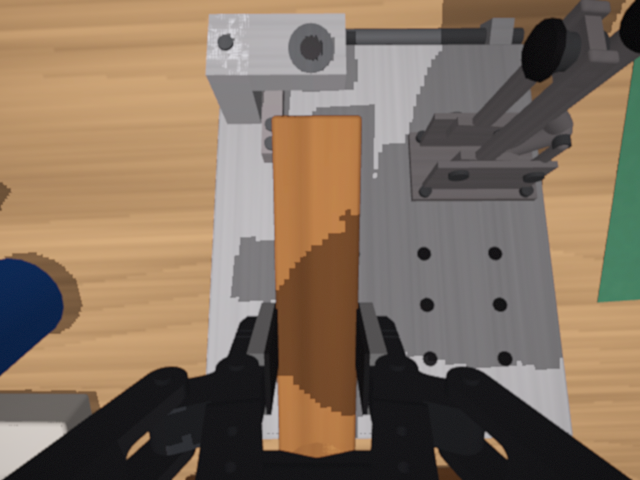

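The core is touching the bed's upper edge and starting to pivot, with 6.7 N measured. I'll keep pressing straight down until it lies along the slope.

```bash
python3 -m inch '[[0,0,0.004,0,1],[0,0,0.008,0,1],[0,0,0.012,0,1],[0,0,0.016,0,1],[0,0,0.016,0,1]]'; python3 -m inch '[[0,0,0.004,0,1],[0,0,0.007,0,1],[0,0,0.009,0,1],[0,0,0.009,0,1]]'; python3 - <<'E'
from fit import *
o,im=snap('wrist','w15.png')
snap('side','s15.png'); im=cv2.imread('pics/s15.png'); cv2.imwrite('pics/s15c.png',cv2.resize(im[170:350,310:500],None,fx=3.3,fy=3.3,interpolation=cv2.INTER_CUBIC))
E
```

```text
clock: 22.72
eef_pos: [0.6062, -0.1462, 0.1179]
tool_rot: [0.022, 1.0, -0.001, -0.001]
ft_force: [-7.5, 0.7, 8.3]
grip_width: 0.0283
clock: 23.22
eef_pos: [0.606, -0.1462, 0.1085]
tool_rot: [0.022, 1.0, -0.0, -0.001]
ft_force: [-7.3, 0.3, 6.4]
grip_width: 0.0282
```

View pics/s15c.png

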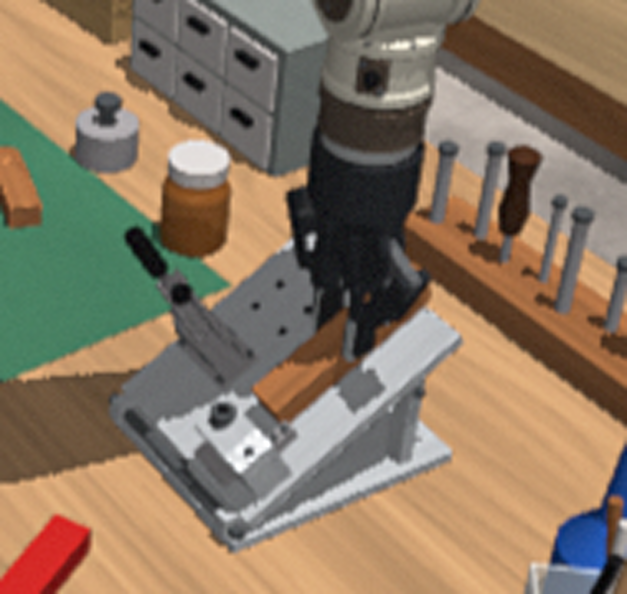

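View pics/w15.png

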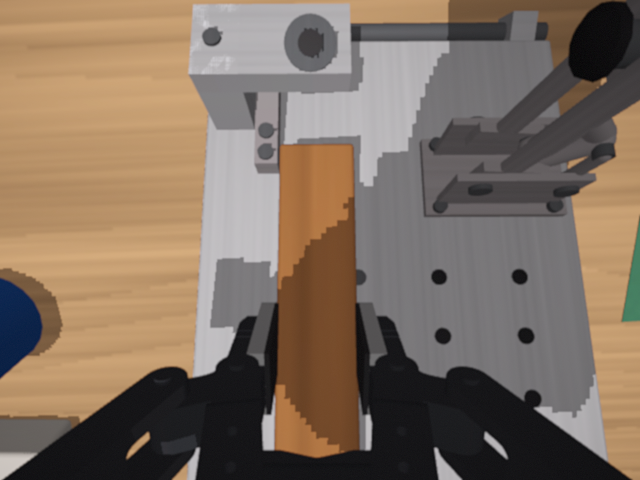

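```bash
python3 -m inch '[[0,0.001,0.002,0,1],[0,0.001,0.004,0,1],[0,0.001,0.004,0,1]]'; python3 - <<'E'
from fit import *
o,im=snap('wrist','w16.png'); im=cv2.imread('pics/w16.png'); cv2.imwrite('pics/w16c.png',cv2.resize(im[0:240,180:440],None,fx=2.5,fy=2.5,interpolation=cv2.INTER_CUBIC))
K,T=cam('wrist',o); j=np.load('jig.npy')
print(proj(K,T,bed([[40,-15,24],[40,15,24],[40,-15,0],[52,-15,12],[52,-15,0],[30,15,31]],j)).round(1).tolist())
E
```

```text
clock: 23.7
eef_pos: [0.6061, -0.1461, 0.1082]
tool_rot: [0.022, 1.0, -0.001, 0.0]
ft_force: [-14.1, -1.1, 20.7]
grip_width: 0.0283
[[272.4, 126.6], [346.2, 126.5], [278.0, 151.6], [274.8, 165.9], [277.5, 176.1], [347.0, 94.6]]
```

View pics/w16c.png

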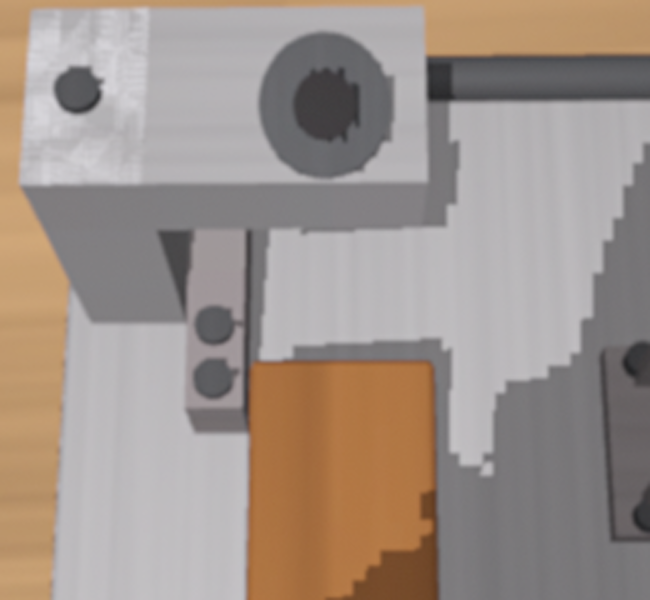

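```bash
python3 -m inch '[[0,0,-0.002,0,1],[0.007,0,0.0025,0,1],[0.014,0,0.0065,0,1],[0.021,0,0.0105,0,1],[0.028,0,0.0145,0,1],[0.033,0,0.0175,0,1],[0.033,0,0.0175,0,1]]'; python3 - <<'E'
from fit import *
o,im=snap('wrist','w17.png'); 
E
```

```text
clock: 24.62
eef_pos: [0.5805, -0.1448, 0.0933]
tool_rot: [0.021, 1.0, -0.002, 0.008]
ft_force: [-0.7, -0.5, 21.9]
grip_width: 0.0281
```

View pics/w17.png

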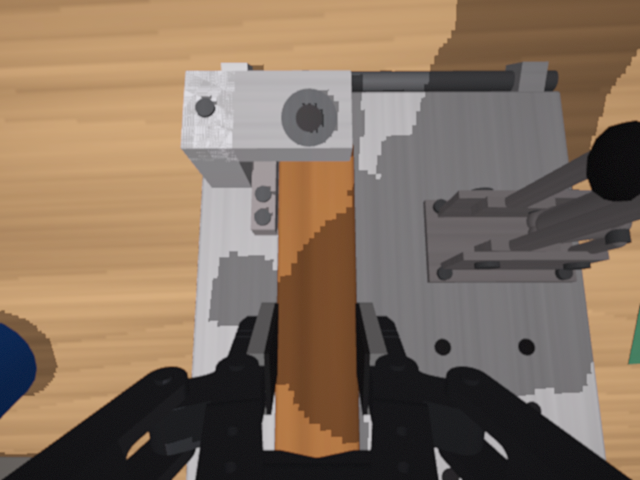

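```bash
python3 -m inch '[[0,0,-0.002,0,1],[0,0,-0.003,0,1],[0,0,-0.003,0,1]]'; python3 -m inch '[[0.004,0,0.002,0,1],[0.008,0,0.0045,0,1],[0.012,0,0.007,0,1],[0.012,0,0.007,0,1]]'; python3 - <<'E'
from fit import *
o,im=snap('wrist','w18.png'); im=cv2.imread('pics/w18.png'); cv2.imwrite('pics/w18c.png',cv2.resize(im[0:240,180:440],None,fx=2.5,fy=2.5,interpolation=cv2.INTER_CUBIC))
E
```

```text
clock: 25.05
eef_pos: [0.5767, -0.1438, 0.0912]
tool_rot: [0.021, 1.0, -0.001, 0.003]
ft_force: [0.1, -0.9, 8.2]
grip_width: 0.0281
clock: 25.55
eef_pos: [0.5646, -0.1433, 0.0842]
tool_rot: [0.021, 1.0, -0.001, 0.003]
ft_force: [-0.4, -0.1, 8.8]
grip_width: 0.0284
```

View pics/w18.png

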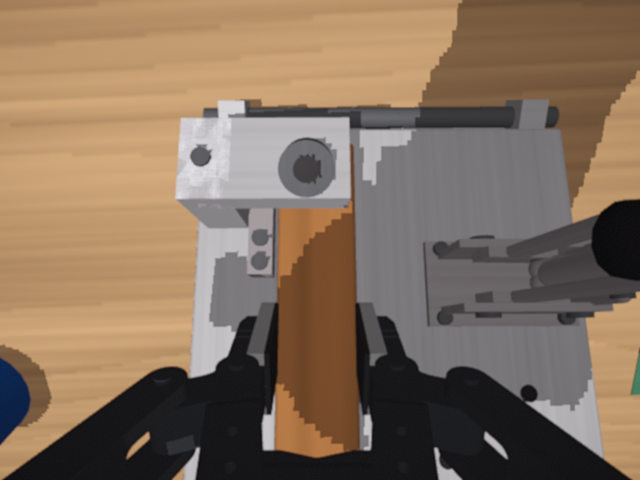

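```bash
python3 -m inch '[[0.002,-0.001,0.001,0,1],[0.004,-0.002,0.002,0,1],[0.006,-0.003,0.003,0,1],[0.006,-0.003,0.003,0,1]]'; python3 -m inch '[[0.002,-0.001,0.001,0,1],[0.004,-0.001,0.0022,0,1],[0.004,-0.001,0.0022,0,1]]'; python3 - <<'E'
from fit import *
o,im=snap('wrist','w19.png'); im=cv2.imread('pics/w19.png'); cv2.imwrite('pics/w19c.png',cv2.resize(im[60:300,160:420],None,fx=2.5,fy=2.5,interpolation=cv2.INTER_CUBIC))
E
```

```text
clock: 26.1
eef_pos: [0.5642, -0.1437, 0.0839]
tool_rot: [0.02, 1.0, 0.002, 0.009]
ft_force: [7.9, 6.5, 12.4]
grip_width: 0.0281
clock: 26.48
eef_pos: [0.5642, -0.144, 0.0839]
tool_rot: [0.02, 1.0, 0.002, 0.013]
ft_force: [13.2, 9.9, 15.5]
grip_width: 0.0285
```

View pics/w19c.png

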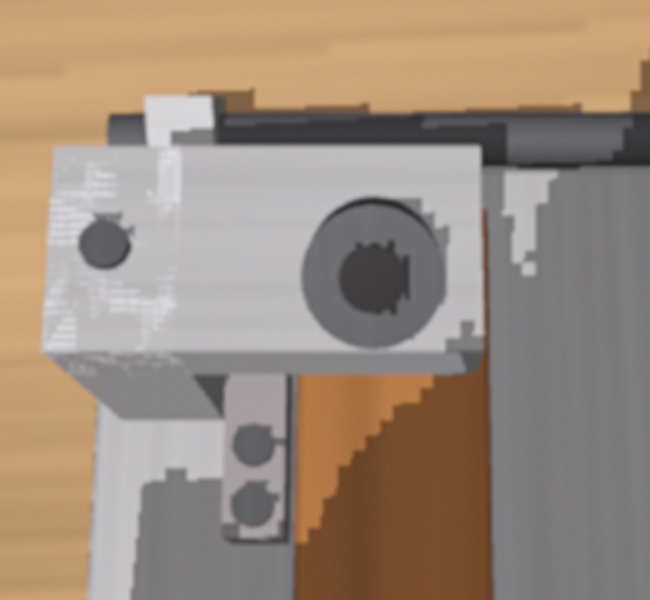

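```bash
python3 - <<'E'
from fit import *
o=bot.get_obs();K,T=cam('wrist',o); j=np.load('jig.npy')
n=['bush low R','bush up R','fence end top','core sq R','core sq R +5','core R@60','core L@60']
for a,p in zip(n,proj(K,T,bed([[0,15,43],[30,15,43],[52,-15,12],[0,15,24],[5,15,24],[60,15,24],[60,-15,24]],j))): print(a,p.round(1),((p-[160,60])*2.5).round(0))
im=cv2.imread('pics/w19.png'); cv2.imwrite('pics/w19d.png',cv2.resize(im[110:190,330:390],None,fx=8,fy=7,interpolation=cv2.INTER_CUBIC))
E
```

```text
bush low R [350.3 122.2] [476. 155.]
bush up R [351.6 204.5] [479. 361.]
fence end top [271.1 278.1] [278. 545.]
core sq R [346.1 144.6] [465. 212.]
core sq R +5 [346.3 156.5] [466. 241.]
core R@60 [348.2 296.6] [471. 591.]
core L@60 [267.3 296.5] [268. 591.]
```

View pics/w19d.png

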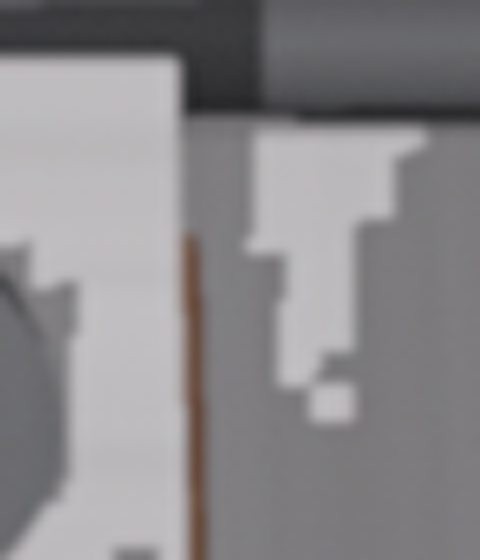

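```bash
python3 -m inch '[[-0.006,0,-0.005,0,1],[-0.006,0,-0.005,0,1],[-0.006,-0.002,-0.005,0,1],[-0.006,-0.004,-0.005,0,1],[-0.006,-0.004,-0.005,0,1]]'; python3 - <<'E'
from fit import *
o,im=snap('wrist','w20.png'); im=cv2.imread('pics/w20.png'); cv2.imwrite('pics/w20c.png',cv2.resize(im[60:300,160:420],None,fx=2.5,fy=2.5,interpolation=cv2.INTER_CUBIC))
K,T=cam('wrist',o); j=np.load('jig.npy')
n=['bush low R','bush up R','fence end top','core sq R','core sq R +5','core R@60','core L@60']
for a,p in zip(n,proj(K,T,bed([[0,15,43],[30,15,43],[52,-15,12],[0,15,24],[5,15,24],[60,15,24],[60,-15,24]],j))): print(a,p.round(1),((p-[160,60])*2.5).round(0))
E
```

```text
clock: 27.15
eef_pos: [0.5637, -0.147, 0.0849]
tool_rot: [0.02, 1.0, 0.004, 0.006]
ft_force: [5.9, 9.5, 8.4]
grip_width: 0.0281
bush low R [358.  123.3] [495. 158.]
bush up R [359.9 204.1] [500. 360.]
fence end top [278.8 278.1] [297. 545.]
core sq R [352.9 146. ] [482. 215.]
core sq R +5 [353.2 157.7] [483. 244.]
core R@60 [356.  295.8] [490. 590.]
core L@60 [275.8 295.9] [289. 590.]
```

View pics/w20c.png

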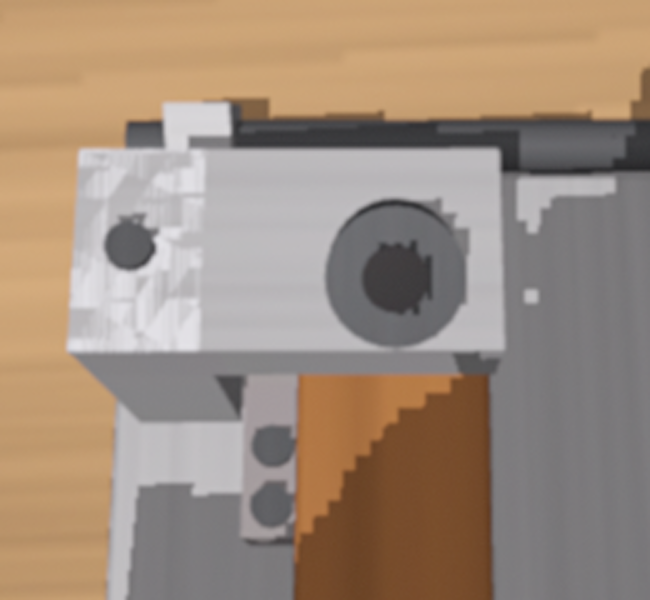

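```bash
python3 -m inch '[[0.003,0,0.0015,0,1],[0.003,0.001,0.0015,0,1],[0.002,0.002,0.001,0,1]]'; python3 -m inch '[[0,0,0,0,0.8],[0,0,0,0,0.6],[0,0,0,0,0.5],[0,0,0,0,0.5],[0,0,-0.03,0,0.5],[-0.01,0,-0.08,0,0.5],[-0.01,0,-0.13,0,0.5],[-0.01,0,-0.15,0,0.5],[-0.01,0,-0.15,0,0.5]]'; python3 - <<'E'
from fit import *
o,im=snap('wrist','w21.png')
K,T=cam('wrist',o); j=np.load('jig.npy')
n=['bush low R','bush up R','fence end top','core R@60','core L@60','core R@120','core L@120','tip','bedc']
for a,p in zip(n,proj(K,T,bed([[0,15,43],[30,15,43],[52,-15,12],[60,15,24],[60,-15,24],[120,15,24],[120,-15,24],[150,0,24],[185,-50,0]],j))): print(a,p.round(1))
snap('side','s21.png'); im=cv2.imread('pics/s21.png'); cv2.imwrite('pics/s21c.png',cv2.resize(im[200:350,310:480],None,fx=4,fy=4,interpolation=cv2.INTER_CUBIC))
E
```

```text
clock: 27.58
eef_pos: [0.5638, -0.1468, 0.0849]
tool_rot: [0.02, 1.0, 0.001, 0.008]
ft_force: [9.1, 4.6, 8.0]
grip_width: 0.0282
clock: 28.7
eef_pos: [0.5672, -0.1493, 0.2323]
tool_rot: [0.021, 1.0, -0.0, 0.002]
ft_force: [0.0, -0.6, -0.3]
grip_width: 0.0426
bush low R [341.  110.3]
bush up R [341.5 150.5]
fence end top [299.2 195.6]
core R@60 [340.5 201. ]
core L@60 [298.4 201. ]
core R@120 [341.5 285.2]
core L@120 [297.6 285.3]
tip [319.6 330.2]
bedc [248.8 380.6]
```

View pics/w21.png

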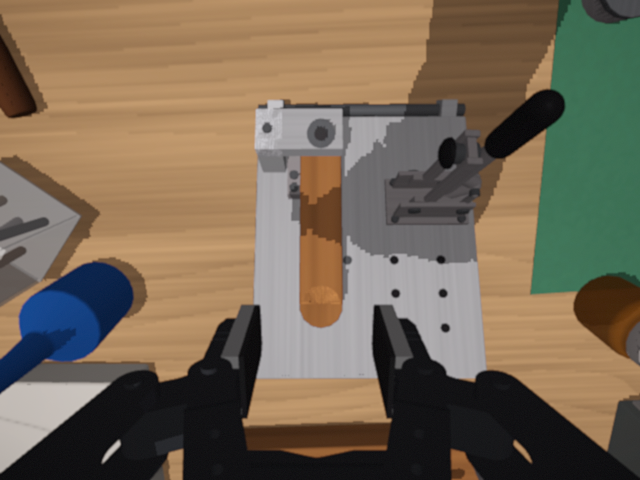

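View pics/s21c.png

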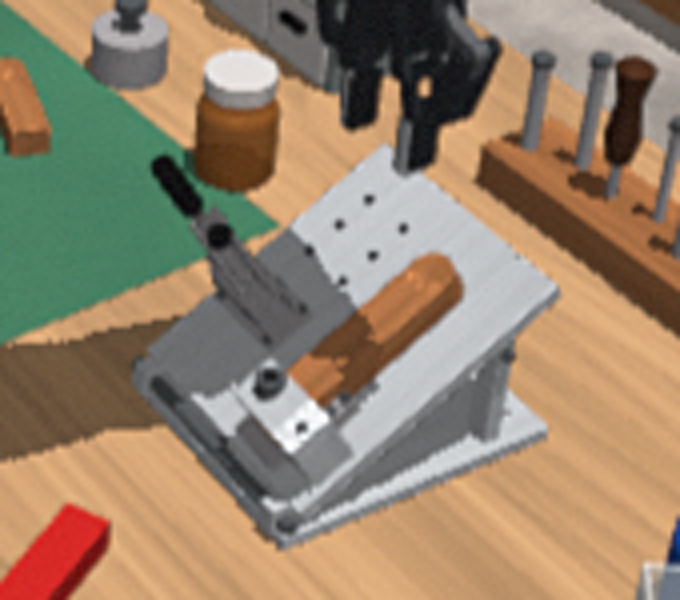

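```bash
cat > tgt.py <<'E'
from fit import *
j=np.load('jig.npy')
def rel(name,P):
    o=bot.get_obs(); Rm=R.from_quat(o['tool_rot']).as_matrix(); print(name,(Rm.T@(P-o['eef_pos'])).round(4),P.round(4))
E
python3 - <<'E'
from tgt import *
h=14
a=bed([55,72,122],j)[0]; b=a.copy(); b[2]=.235; rel('above',b); rel('start',a)
for y,z in [(89,123),(117,122.5),(128,120),(135,117),(141,112),(146,105),(149,93),(152.7,75.7),(155,63),(157,55),(157,50)]:
    rel((y,z),bed([55,y-h,z],j)[0]-a+bot.get_obs()['eef_pos'])
E
```

```text
above [ 0.0683  0.0742 -0.0054] [ 0.5005 -0.0718  0.235 ]
start [0.0682 0.0742 0.0604] [ 0.5005 -0.0718  0.1692]
(89, 123) [ 0.0005  0.003  -0.0009] [ 0.5652 -0.1459  0.2302]
(117, 122.5) [ 0.0003  0.031  -0.0004] [ 0.5667 -0.1179  0.2298]
(128, 120) [-0.001   0.042   0.0017] [ 0.5684 -0.107   0.2276]
(135, 117) [-0.0025  0.049   0.0043] [ 0.5702 -0.1     0.225 ]
(141, 112) [-0.005   0.055   0.0087] [ 0.5729 -0.0941  0.2207]
(146, 105) [-0.0085  0.06    0.0147] [ 0.5766 -0.0893  0.2147]
(149, 93) [-0.0145  0.063   0.0251] [ 0.5828 -0.0866  0.2043]
(152.7, 75.7) [-0.0232  0.0667  0.0401] [ 0.5916 -0.0832  0.1893]
(155, 63) [-0.0296  0.069   0.051 ] [ 0.598  -0.0812  0.1783]
(157, 55) [-0.0336  0.071   0.058 ] [ 0.6021 -0.0794  0.1714]
(157, 50) [-0.0361  0.071   0.0623] [ 0.6046 -0.0795  0.167 ]
```

```bash
python3 -m inch '[[0.03,0.03,-0.02,0,1],[0.068,0.07,-0.03,0,1],[0.068,0.074,-0.02,0,1],[0.068,0.074,-0.006,0,1],[0.068,0.074,-0.006,0,1]]'; python3 - <<'E'
from tgt import *
o,im=snap('wrist','w22.png');snap('side','s22.png');im=cv2.imread('pics/s22.png'); cv2.imwrite('pics/s22c.png',cv2.resize(im[180:350,300:470],None,fx=3.5,fy=3.5,interpolation=cv2.INTER_CUBIC))
snap('scene','c22.png');im=cv2.imread('pics/c22.png'); cv2.imwrite('pics/c22c.png',cv2.resize(im[170:310,190:330],None,fx=4,fy=4,interpolation=cv2.INTER_CUBIC))
a=bed([55,72,122],j)[0]; rel('start',a)
E
```

```text
clock: 29.42
eef_pos: [0.5006, -0.0725, 0.2339]
tool_rot: [0.021, 1.0, 0.0, -0.003]
ft_force: [0.1, -0.5, -0.8]
grip_width: -0.0003
start [0.0014 0.0008 0.067 ] [ 0.5005 -0.0718  0.1692]
```

View pics/s22c.png

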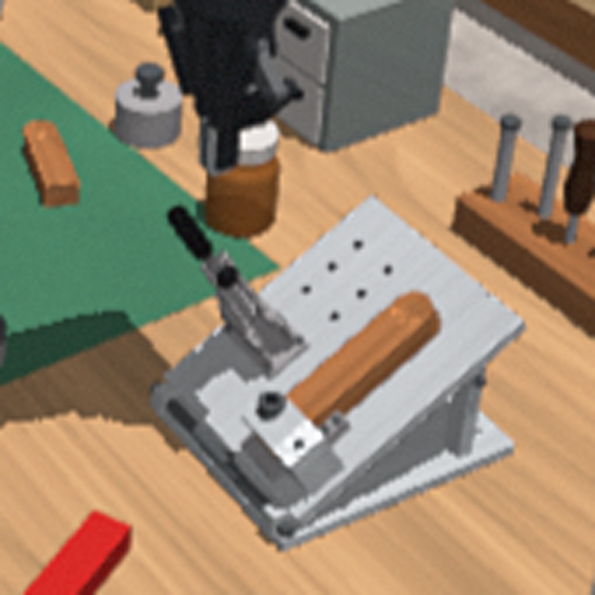

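View pics/c22c.png

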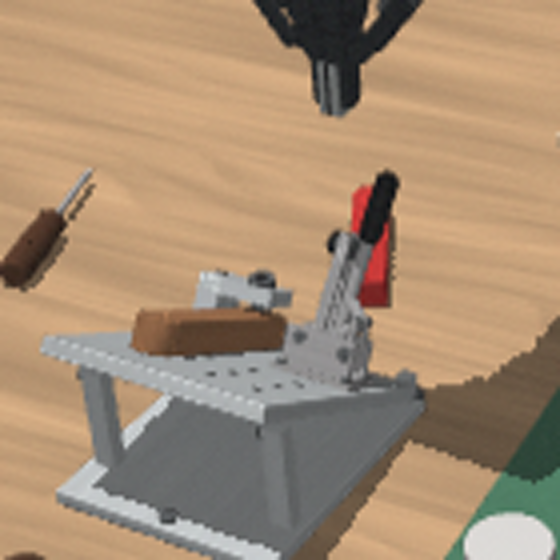

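View pics/w22.png

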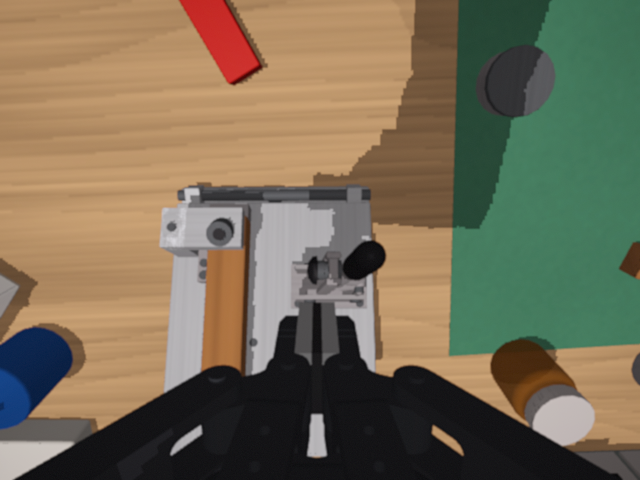

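```bash
python3 -m inch '[[0.001,-0.006,0.03,0,1],[0.001,-0.006,0.055,0,1],[0.001,-0.006,0.066,0,1],[0.001,-0.006,0.066,0,1]]'; python3 - <<'E'
from tgt import *
o,im=snap('wrist','w23.png')
snap('scene','c23.png');im=cv2.imread('pics/c23.png'); cv2.imwrite('pics/c23c.png',cv2.resize(im[170:310,190:330],None,fx=4,fy=4,interpolation=cv2.INTER_CUBIC))
E
```

```text
clock: 30.08
eef_pos: [0.5003, -0.0782, 0.1705]
tool_rot: [0.021, 1.0, 0.0, -0.001]
ft_force: [0.4, 0.2, 0.8]
grip_width: -0.0
```

View pics/c23c.png

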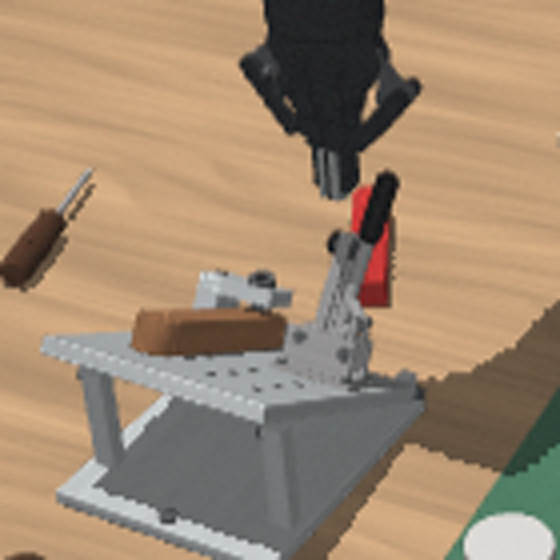

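View pics/w23.png

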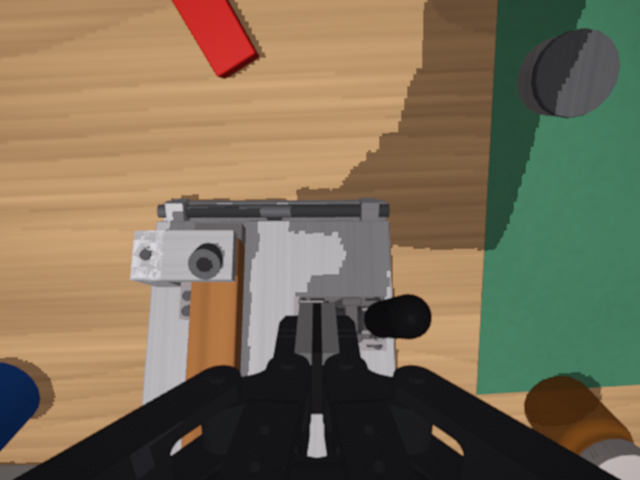

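```bash
python3 -m inch '[[0,0.009,0.001,0,1],[0,0.016,0.001,0,1],[0,0.023,0.001,0,1],[0,0.03,0.001,0,1],[0,0.037,0.001,0,1],[-0.001,0.043,0.002,0,1],[-0.001,0.048,0.003,0,1],[-0.001,0.048,0.003,0,1]]'; python3 - <<'E'
from tgt import *
o,im=snap('wrist','w24.png')
snap('scene','c24.png');im=cv2.imread('pics/c24.png'); cv2.imwrite('pics/c24c.png',cv2.resize(im[170:310,190:330],None,fx=4,fy=4,interpolation=cv2.INTER_CUBIC))
E
```

```text
clock: 31.18
eef_pos: [0.5033, -0.0297, 0.1677]
tool_rot: [0.021, 1.0, 0.0, -0.0]
ft_force: [0.2, -0.3, 0.7]
grip_width: 0.0001
```

View pics/c24c.png

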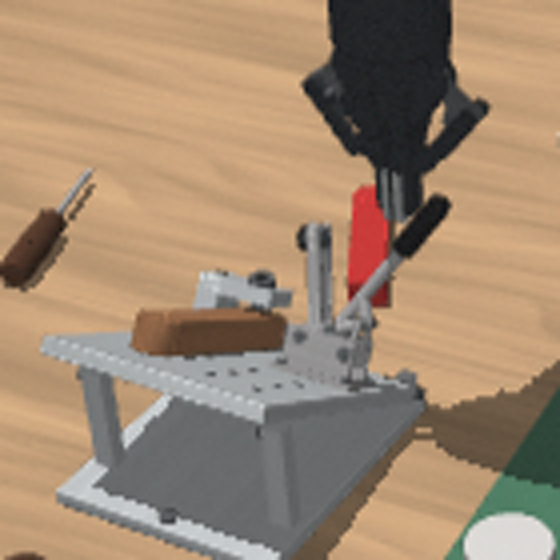

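View pics/w24.png

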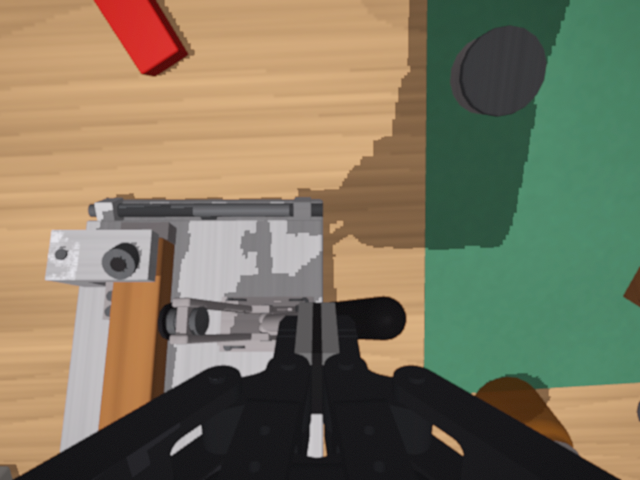

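```bash
python3 -m inch '[[-0.002,0.007,0.003,0,1],[-0.004,0.013,0.007,0,1],[-0.006,0.016,0.01,0,1],[-0.0075,0.018,0.013,0,1],[-0.0105,0.02,0.018,0,1],[-0.0135,0.021,0.0235,0,1],[-0.0135,0.021,0.0235,0,1]]'; python3 - <<'E'
from tgt import *
o,im=snap('wrist','w25.png')
snap('scene','c25.png');im=cv2.imread('pics/c25.png'); cv2.imwrite('pics/c25c.png',cv2.resize(im[170:310,190:330],None,fx=4,fy=4,interpolation=cv2.INTER_CUBIC))
E
```

```text
clock: 32.15
eef_pos: [0.5174, -0.0097, 0.1434]
tool_rot: [0.021, 1.0, -0.0, -0.001]
ft_force: [-0.7, -0.2, 0.3]
grip_width: 0.0002
```

View pics/c25c.png

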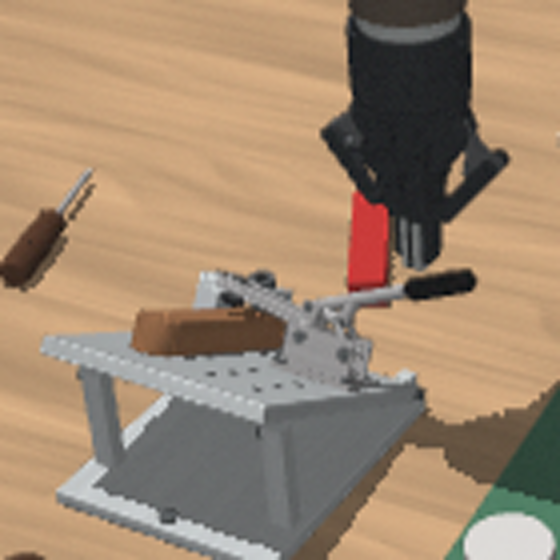

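View pics/w25.png

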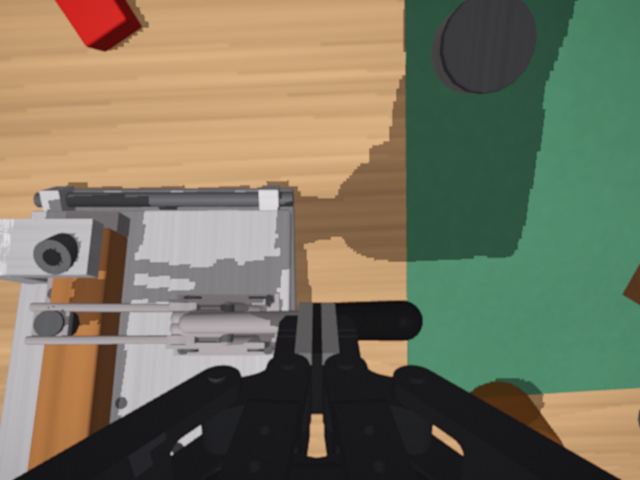

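```bash
python3 -m inch '[[-0.006,0.006,0.005,0,1],[-0.011,0.01,0.01,0,1],[-0.015,0.01,0.016,0,1],[-0.018,0.01,0.022,0,1],[-0.02,0.01,0.027,0,1],[-0.022,0.01,0.031,0,1],[-0.022,0.01,0.031,0,1]]'; python3 - <<'E'
from tgt import *
o,im=snap('wrist','w26.png')
snap('scene','c26.png');im=cv2.imread('pics/c26.png'); cv2.imwrite('pics/c26c.png',cv2.resize(im[170:310,190:330],None,fx=4,fy=4,interpolation=cv2.INTER_CUBIC))
E
```

```text
clock: 33.12
eef_pos: [0.5396, -0.0009, 0.1125]
tool_rot: [0.021, 1.0, -0.0, -0.001]
ft_force: [0.1, 0.3, -0.6]
grip_width: -0.0001
```

View pics/c26c.png

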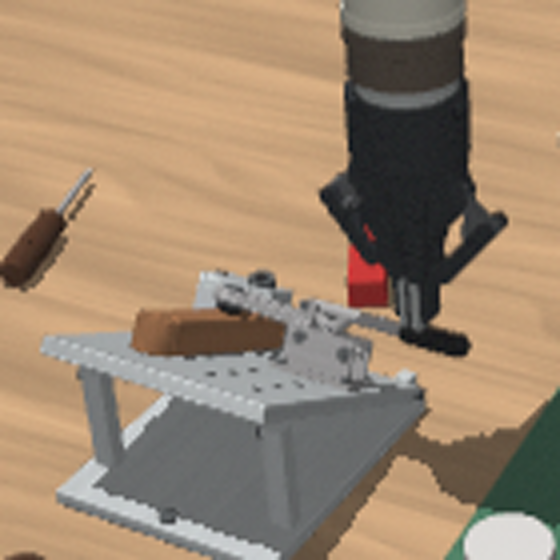

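View pics/w26.png

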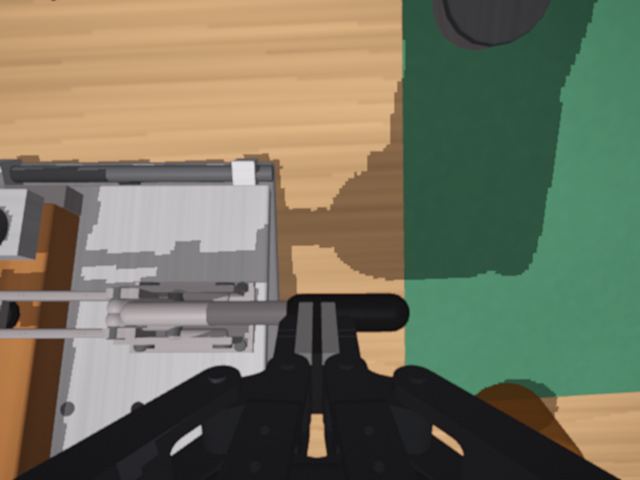

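```bash
python3 -m inch '[[0,0,0.003,0,1],[0,0,0.005,0,1],[0,0,0.007,0,1],[0,0,0.007,0,1]]'
```

```text
clock: 33.72
eef_pos: [0.5409, -0.0005, 0.1097]
tool_rot: [0.021, 1.0, 0.0, 0.002]
ft_force: [-4.3, 0.7, 16.7]
grip_width: 0.0001
```

```bash
python3 -m inch '[[0,0,-0.01,0,1],[0,0,-0.05,0,1],[0,0,-0.1,0,1],[0,0,-0.15,0,1],[0,0,-0.17,0,1],[0,0,-0.17,0,1]]'; python3 -m inch '[[0,-0.05,0,0,1],[0,-0.09,0,0,1],[-0.03,-0.11,0,0,1],[-0.03,-0.11,0,0,1]]'; python3 - <<'E'
from tgt import *
o,im=snap('wrist','w27.png')
snap('scene','c27.png');im=cv2.imread('pics/c27.png'); cv2.imwrite('pics/c27c.png',cv2.resize(im[190:320,190:330],None,fx=4,fy=4,interpolation=cv2.INTER_CUBIC))
snap('side','s27.png');im=cv2.imread('pics/s27.png'); cv2.imwrite('pics/s27c.png',cv2.resize(im[190:350,310:480],None,fx=4,fy=3.75,interpolation=cv2.INTER_CUBIC))
K,T=cam('wrist',o)
for a,p in zip(['bushlowR','bushupR','coreR60','coreL60','R120','L120','tip','bedc','grip closed','handle end','pad'],proj(K,T,bed([[0,15,43],[30,15,43],[60,15,24],[60,-15,24],[120,15,24],[120,-15,24],[150,0,24],[185,-50,0],[55,157,47],[55,182,48],[55,0,24]],j))): print(a,p.round(1))
E
```

```text
clock: 34.48
eef_pos: [0.5412, -0.0006, 0.2782]
tool_rot: [0.021, 1.0, 0.0, 0.002]
ft_force: [-0.0, 0.1, -0.8]
grip_width: -0.0001
clock: 34.98
eef_pos: [0.5657, -0.1133, 0.2732]
tool_rot: [0.022, 1.0, 0.0, -0.002]
ft_force: [0.6, -0.1, 0.6]
grip_width: 0.0001
bushlowR [292.3 115.9]
bushupR [291.9 150.9]
coreR60 [292.9 195.4]
coreL60 [255.9 195.5]
R120 [292.2 268.7]
L120 [253.7 268.8]
tip [272.2 307.6]
bedc [212.2 353.5]
grip closed [478.5 178.8]
handle end [512.  178.2]
pad [274.5 189.6]
```

View pics/w27.png

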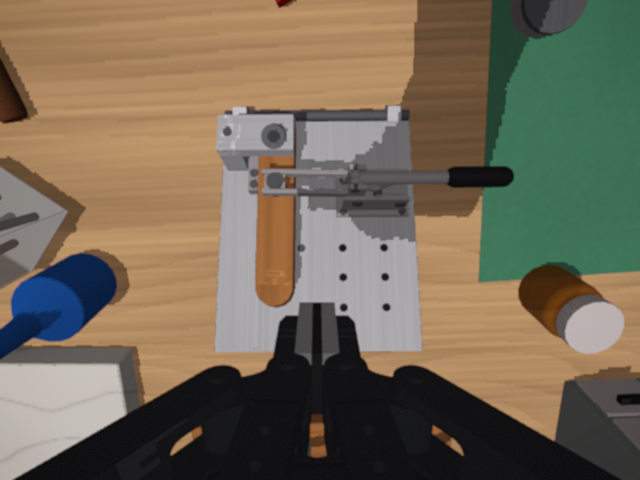

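View pics/s27c.png

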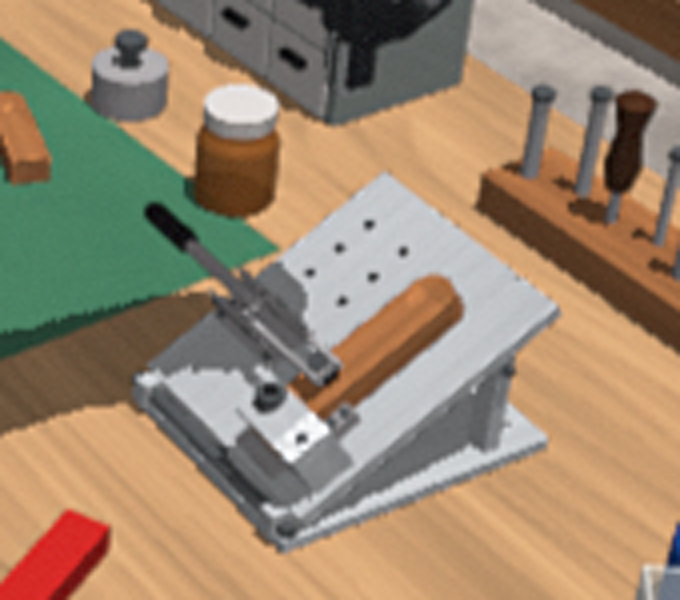

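View pics/c27c.png

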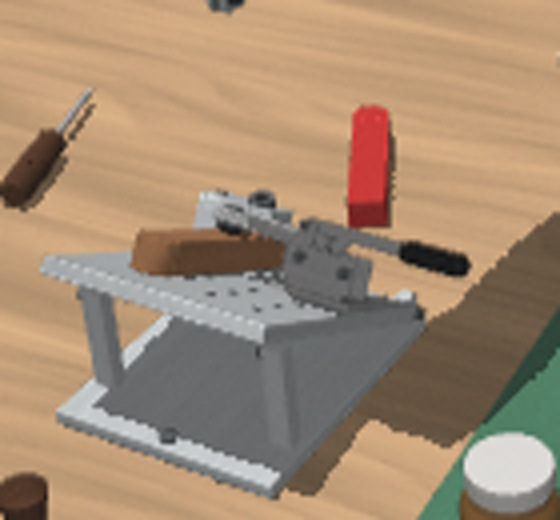

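```bash
python3 -m inch '[[0,0,-0.02,0,1],[0,0,-0.02,0,1],[0,0,-0.02,0,1]]'; python3 - <<'E'
from h import *
K,T=cam('side')
bot.camera('side')
for t in ['short_core','clamp_handle','tin','jar','weight','mallet']:
    for q in bot.spot_point('side',t)[:2]:
        uv=np.array(q['point'])*[640,480]; print(t,round(q['score'],2),uv.round(1),onz(K,T,uv,0).round(3))
print(bot.job_done())
E
```

```text
clock: 35.5
eef_pos: [0.5651, -0.1111, 0.296]
tool_rot: [0.021, 1.0, 0.0, -0.0]
ft_force: [0.1, 0.0, -0.1]
grip_width: 0.0
short_core 0.84 [312.4 228.7] [0.581 0.275 0.   ]
short_core 0.5 [354.2 250.4] [0.626 0.119 0.   ]Traceback (most recent call last):
  File "<stdin>", line 5, in <module>
ValueError: it knows: awl, bush_plate, clamp_foot, clamp_pad, core, core_round_end, core_square_end, end_stop, fence, handle_grip, jar, jig, jig_bed, mallet, mat, pencil_pot, short_core, squeeze_bottle, tin, weig
```

View pics/s27.png

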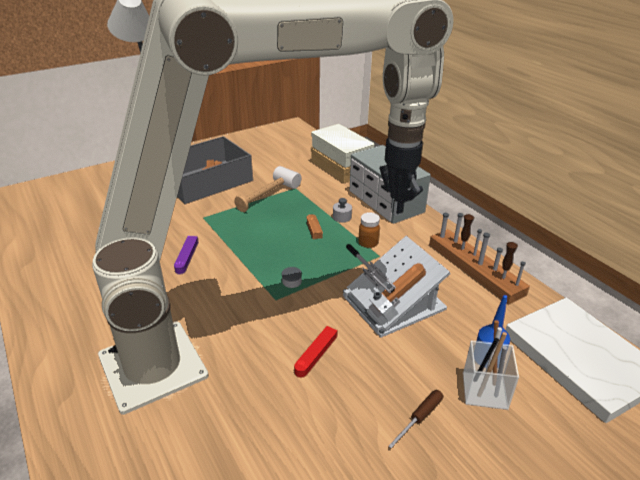

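The side picture shows the short core flat on the mat at about (314,227) and the long core clamped in the jig at about (405,283). The tin, jar, weight and mallet are at their starting pixels, so I'm handing in.

```bash
python3 - <<'E'
from h import *
print(bot.job_done(), bot.get_obs()['clock'])
E
```

```text
the job is handed in; nothing more can be done
the job is handed in; nothing more can be done
```

The jig is changed over and the job is handed in, with the robot's clock at about 36 s of the 70 s allowed.

- **Short core:** I slid it uphill out from under the bush bracket. It lies flat on the mat at about (0.58, 0.275), with its nearest mat edge over 70 mm away.
- **Long core:** I pressed it down to the bed's slope, slid it under the bush plate to the stop, and moved it across to the fence. In the last wrist picture its sides and round tip matched the home position to about 1 mm. The square end itself is hidden under the bush plate.
- **Clamp:** I pushed the handle over until it met a hard stop, with 16.7 N at the finger tip. It stayed down after I backed off. The handle end was within about 2 px of the predicted shut position, and the pad sits on the core.
- **Last state:** The robot touches nothing, and the other things look unmoved in the last side picture.

**Checks that failed or disagreed:**
- The first fit to the stop left the core about 2 mm off the fence. I mended that before letting go.
- Early estimates of the handle's position differed by about 6 mm between cameras, so I approached it with extra clearance.
- My last network check asked for "clamp_handle", a name it doesn't know, and stopped there. I checked the tin, jar, weight and mallet by eye instead.

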